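Weigh a flange blank on the shed's counter scale

TASK

Weigh the flange that lies on the scale's left pan: put those of the 100 g and 200 g iron weights that it needs upright on the right pan, and push the sliding rider along its bar until the beam stands level and still. Be gentle with the scale: push the rider without pinching or ramming it, do not press hard on the pan, do not shift the flange, and leave the 500 g weight and the other things on the board where they are; a weight not needed stays or goes back on the board.

Things in the scene. Friction and masses are not known exactly. Their poses are not given: they have to be found in the camera images.
- scale: Two-pan counter scale fixed to the board, grey base 160 x 240 mm, 50 mm high. Origin: centre of its underside. y axis: along the beam to the left (flange) pan; -y: to the right (weights) pan; -x: to the robot side, where the rider bar is. Pans stay horizontal as the beam tips; where a load stands on a pan does not matter.
- beam (a joint): Tip of the beam, rad: 0 level, positive = left (flange) pan down; stops at +-0.12. Pan centres are 130 mm from the pivot, so a pan moves 16 mm up or down from level. Weak levelling spring: 0.0032 rad per gram of imbalance, so 38 g takes it to a stop. Settles in 1 s. A thin upright pointer mid-beam, on the far side, stands midway between two thin fixed rods when level.
- pan_part_top (a point): Centre of the top face of the left pan, a flat steel disc of diameter 120 mm, 4 mm thick, no rim. 120 mm above the board when the beam is level. Carries the flange from the start.
- pan_weights_top (a point): Centre of the top face of the right pan, equal to the left one, empty at the start. 120 mm above the board when level.
- flange: The part to weigh: cast flange blank, disc diameter 68 mm, 9 mm thick, with a hub of diameter 32 mm up to 26 mm, lying on the left pan. Origin: centre of its underside. Mass unknown, somewhere in 200 to 400 g. It stays where it lies.
- rider (a joint): Rider position along its bar, m: 0 (zero end, beside the pivot) to 0.12 (stop, towards the right pan, the scale's -y). 1 mm counts as 1 g on the right pan. Slides stiffly: about 2.5 N moves it, and it stays where left. Starts near 0. While it is touched the beam does not show the true balance. Delicate: over 15 N from the fingers on the rider, or over 15 N on the right pan, is too much.
- rider_tab (a point): Middle of the top edge of the rider's upright tab. Rider: dark iron block 24 x 26 x 26 mm on a round bar (diameter 10 mm, along the scale's y, 110 mm robot-side of the pivot, 75 mm above the board); on it a tab 26 mm wide (scale x), 8 mm thick (scale y), standing 45 mm above the block, top 58 mm above the bar's axis. Push on the tab's flat side; do not pinch.
- weight100: 100 g weight: plain dark iron upright cylinder, diameter 28 mm, straight side 24 mm tall, small button (14 mm wide, 7 mm high) on top; loose on the board right of the scale. Origin: centre of its underside. The three weights look alike but for size; their places change.
- weight200: 200 g weight: plain dark iron upright cylinder, diameter 35 mm, straight side 30 mm tall, small button (14 mm wide, 7 mm high) on top; loose on the board right of the scale. Origin: centre of its underside. The three weights look alike but for size; their places change.
- weight500: 500 g weight: plain dark iron upright cylinder, diameter 48 mm, straight side 36 mm tall, small button (14 mm wide, 7 mm high) on top; loose on the board right of the scale. Origin: centre of its underside. The three weights look alike but for size; their places change. Much too heavy for this flange.
- saucer: Bystander: brown clay saucer, diameter 130 mm, 22 mm high. Origin under its centre.
- jar: Bystander: green plastic jar with twist cap, diameter 70 mm, 100 mm high. Origin under its centre.
- cup: Bystander: stainless measuring cup lying on its side, diameter 76 mm, 55 mm long, with a rod handle. Origin on the board under its middle.
- trowel: Bystander: steel trowel with wooden handle lying on the board, 270 mm long along its x, 75 mm wide. Origin on the board near the root of the blade.
There are look-alikes about, which are no part of the job. What is shaped like the weight200 but purple or red is not meant.

How it is judged:
By the outcome, as a careful person would: the job done as asked, in the order asked, and still so for the second after the job is handed in, with the robot touching nothing.
It also fails if it takes over 72 s, if anything falls off the work surface, if the arm or the gripper's body presses on something with over 40 N, if the wrist force passes 120 N, or if a joint passes its speed limit or range.

ROBOT

A 6-joint arm with a two-finger parallel gripper is mounted at the origin on the work surface. World frame = base frame: x ahead of the robot, y to its left, z up, the work surface at z = 0. Lengths are in m, angles in degrees, forces in N, time in s.
With the tool pointing down it reaches from about 0.3 to 0.75 m from the base axis. Payload 8.5 kg.
Tool frame: the origin (TCP) lies at the very end of the fingers, on their centre line; the grasp point (between the pads) lies 19 mm behind it (hold_point_z is the distance from the TCP to the grasp point, in m); z points along the fingers, y is the direction in which the jaws open and shut (so a half turn about z gives the same grasp; the last joint's range is limited). The gripper opens to 85 mm and grips with 20 to 120 N. Pads are 22 mm wide; open, the fingers measure 114 mm over their backs; the gripper's body (76 mm by 85 mm) begins 54 mm behind the grasp point. The pads swing forward as they close: fully open they stand 13 mm farther back than shut.
Start: joints at [-12.336, 21.807, 74.336, -0, 83.858, -12.336], TCP at [0.55, 0, 0.231] pointing down, gripper open.
Joint ranges: [-178.18, 178.18], [-50.72, 133.34], [12.68, 142.11], [-81.47, 261.47], [9.98, 163.14], [-165.26, 165.26]. Speed limits (degrees/s): [136.94, 136.94, 180, 180, 180, 180].

INTERFACE

Orientations are given as a 3x3 rotation matrix whose columns are the frame's x, y, z axes.
In Python, from rig import observe, get_image, close_job, hold_point_z gives the robot as it stands. The module is installed in compiled form; this text tells all that it offers.
- The arm moves only by the tool jog_arm, never from a script. Its arguments are lists of equal length, an entry for each row: "travel": the shift along the world's x, y, z in m, a list of three; "dr": the turn, a rotation vector about the world's x, y, z in rad, a list of three. In form: {"travel": [[x, y, z], ...], "dr": [[rx, ry, rz], ...]}. A call has 1 to 20 rows; each row shifts and turns the commanded pose from where the row before left it; what a row does not reach is not made up. A row lasts 1/12 s, in which the tool goes at most 41.7 mm and 7.16 degrees, less where a joint would pass 70% of its speed; a pose out of reach is approached as far as the arm can. A call with a gripper value outside its range is refused whole. "jaw" is the finger opening in m, from 0 to 0.0854, set as the call begins (left out, the last holds). The fingers move at their own pace and stop on an object; "newtons" is the grip in N (left out, the last holds). Time passes only in rows, so rows that do not move let the fingers close. It gives the time, the measured TCP pose, the force and the opening at its end, in the units of the state.
- observe(): the state, without advancing time (a new reading comes with each control period).
- get_image(name): name is "scene" or "side" or "wrist"; returns a dict with "color" (400x640x3 uint8, red, green, blue), "fovy" (degrees; the focal length in pixels is half the picture's height over the tangent of half this angle, whatever the lens; pixels are square), "cx", "cy" (the principal point, pixels), "R" (3x3) and "t" (3): a world point X has camera coordinates R X + t. Camera axes: x right, y down, z forward; pixel columns grow to the right and rows downward; lengths in m; the calibration is good to about 2 mm. A picture is of the moment at which its call begins. There is no depth.
- close_job(): hands the job in, once; it reports no verdict.
The state is a dict: "time_s": time; "q": joint angles; "qvel": joint speeds; "joint_efforts": joint torques, N m; "position": TCP position; "tool_rot": TCP orientation; "ft_force": force on the tool from outside, world axes, zero at the start; "wrist_torque": the same for the moment, N m; "grip_width": finger opening in m.
Only numpy, scipy, OpenCV 4.12 (cv2) and the standard library are available. Lean on these libraries where they do the work, as an engineer would, in place of code of your own. Each camera call takes 0.05 s, during which the arm holds its last target.

## Working session

There is one attempt and no reset: what is moved stays moved. The work goes in short steps, Python scripts to look and compute and a tool call to move; the robot and the scene stay as the last step left them, time stands still between calls to the robot, and variables do not carry over. Pictures are saved under pics/ and viewed, and the job is handed in when it is done.

Besides the shell and the picture viewer there is one more tool, called after ">>>" by a JSON object that holds its "method" and its "body". jog_arm: Moves the arm, as the interface text tells. Its arguments: {"type":"object","properties":{"travel":{"type":"array"},"dr":{"type":"array"},"jaw":{"type":"number"},"newtons":{"type":"number"}},"required":["travel","dr"]}

```bash
mkdir -p pics; cat > h.py <<'E'
import numpy as np, cv2
from rig import observe, get_image, close_job, hold_point_z
def save(name,fn):
    im=get_image(name); cv2.imwrite('pics/'+fn,im['color'][:,:,::-1]); 
    np.savez('pics/'+fn+'.npz',**{k:np.array(v) for k,v in im.items()}); return im
def load(fn): 
    return dict(np.load('pics/'+fn+'.npz'))
def K(im):
    f=200/np.tan(np.radians(float(im['fovy']))/2); return f,float(im['cx']),float(im['cy'])
def ray(im,u,v):
    f,cx,cy=K(im); d=im['R'].T@np.array([(u-cx)/f,(v-cy)/f,1]); c=-im['R'].T@im['t']; return c,d
def onz(im,u,v,z):
    c,d=ray(im,u,v); return c+d*(z-c[2])/d[2]
def proj(im,X):
    f,cx,cy=K(im); p=im['R']@np.array(X)+im['t']; return np.array([cx+f*p[0]/p[2],cy+f*p[1]/p[2]])
def tri(a,ua,b,ub):
    c1,d1=ray(a,*ua);c2,d2=ray(b,*ub)
    s=np.linalg.lstsq(np.c_[d1,-d2],c2-c1,rcond=None)[0]
    p,q=c1+s[0]*d1,c2+s[1]*d2; return (p+q)/2,np.linalg.norm(p-q)
E
python3 - <<'E'
from h import *
np.set_printoptions(precision=4,suppress=True)
for n in ['scene','side','wrist']:
    im=save(n,n+'0.png'); print(n,im['fovy'],im['cx'],im['cy'],-im['R'].T@im['t'])
s=observe();print(s['time_s'],s['position'],s['tool_rot'],s['grip_width'],hold_point_z)
E
```

```text
scene 45.0118854650611 322.74292076123743 204.20389582446666 [1.3802 0.8127 1.0912]
side 45.804865364605895 327.3096255712642 192.55405986094868 [ 0.1146 -0.9836  0.6891]
wrist 65.27725777781765 313.8675814271488 200.98716655769826 [0.5493 0.0778 0.3731]
0.15 [0.5498 0.0001 0.2309] [[ 0.      1.     -0.001 ]
 [ 1.     -0.      0.0003]
 [ 0.0003 -0.001  -1.    ]] 0.08550727328635264 0.0187
```

View pics/scene0.png

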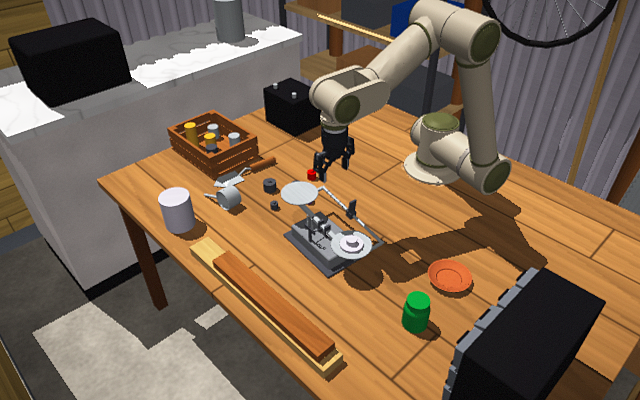

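View pics/side0.png

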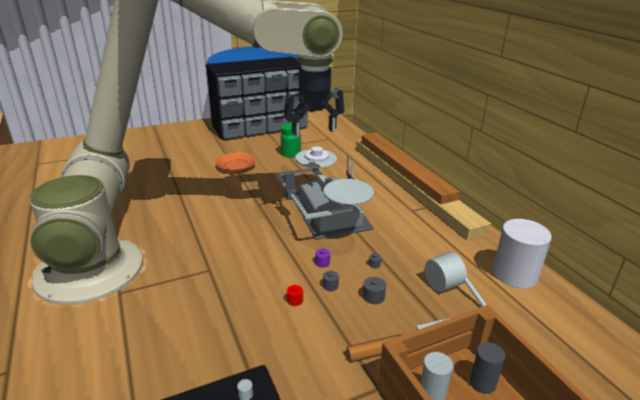

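View pics/wrist0.png

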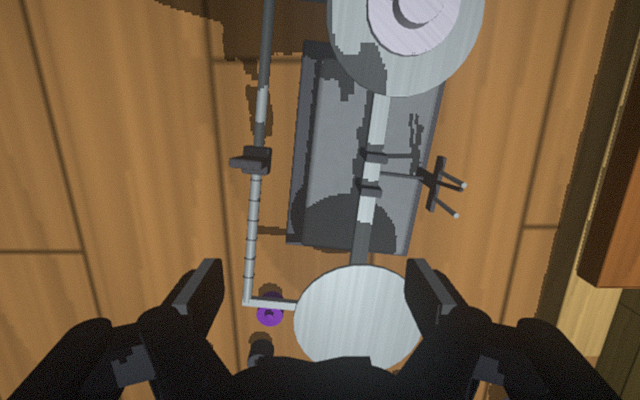

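Side view: candidates are purple (322,258), red (295,296), dark small (375,260), dark medium (330,281) and dark large (374,290). By description, weight200 is the dark medium one, weight100 the dark small one, and weight500 the large one. I'll check with close crops.

```bash
python3 - <<'E'
from h import *
a=cv2.imread('pics/side0.png')[235:315,270:410]; b=cv2.imread('pics/scene0.png')[150:280,240:390]
cv2.imwrite('pics/c1.png',cv2.resize(a,None,fx=5.5,fy=5.5,interpolation=2)); cv2.imwrite('pics/c2.png',cv2.resize(b,None,fx=4.6,fy=4.6,interpolation=2))
E
```

```text
(no output)
```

View pics/c1.png

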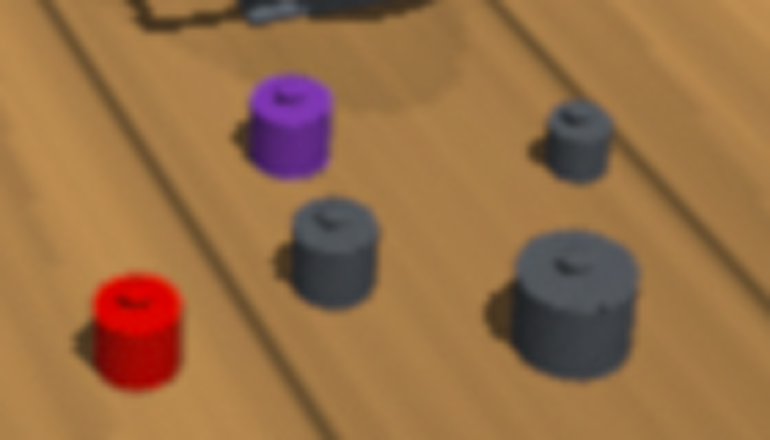

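View pics/c2.png

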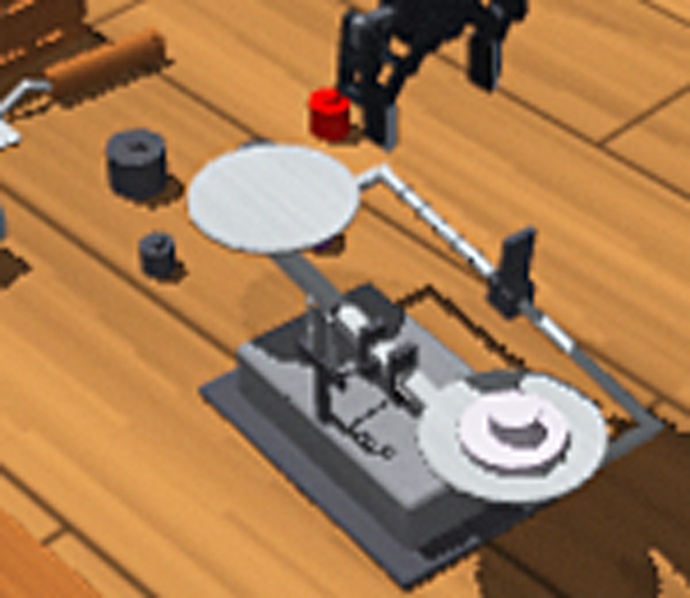

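```bash
python3 - <<'E'
from h import *
np.set_printoptions(precision=4,suppress=True)
S=load('side0.png');C=load('scene0.png');W=load('wrist0.png')
def comps(im,x0,y0,x1,y1,f):
    a=im['color'].astype(int)[y0:y1,x0:x1]; m=f(a).astype(np.uint8)
    n,l,s,c=cv2.connectedComponentsWithStats(m)
    return [(s[i],c[i]+[x0,y0]) for i in range(1,n) if s[i,4]>15]
dark=lambda a:(a.max(2)-a.min(2)<25)&(a.max(2)<120)
for s,c in comps(S,310,245,400,310,dark): print('S',s+[310,245,0,0,0],c,[onz(S,*c,z) for z in (.014,.017,.02)])
for s,c in comps(C,258,170,284,215,dark): print('C',s+[258,170,0,0,0],c,[onz(C,*c,z) for z in (.014,.017,.02)])
br=lambda a:(a.min(2)>135)&(a.max(2)-a.min(2)<40)
for s,c in comps(S,290,140,380,215,br): print('Span',s+[290,140,0,0,0],c,onz(S,*c,.136),onz(S,*c,.104))
for s,c in comps(C,270,170,385,265,br): print('Cpan',s+[270,170,0,0,0],c,onz(C,*c,.136),onz(C,*c,.104))
E
```

```text
S [369 253  12  15 144] [374.6528 260.2222] [array([ 0.5988, -0.2458,  0.014 ]), array([ 0.5966, -0.2491,  0.017 ]), array([ 0.5945, -0.2523,  0.02  ])]
S [323 271  16  20 265] [330.166  280.4415] [array([ 0.4738, -0.2691,  0.014 ]), array([ 0.4722, -0.2722,  0.017 ]), array([ 0.4706, -0.2754,  0.02  ])]
S [363 277  23  27 517] [373.8008 289.8646] [array([ 0.5458, -0.3336,  0.014 ]), array([ 0.5439, -0.3365,  0.017 ]), array([ 0.542 , -0.3394,  0.02  ])]
C [263 178  14  16 161] [269.323 185.354] [array([ 0.5423, -0.342 ,  0.014 ]), array([ 0.5447, -0.3388,  0.017 ]), array([ 0.547 , -0.3356,  0.02  ])]
C [270 201   9  10  60] [274.     205.4167] [array([ 0.6039, -0.2407,  0.014 ]), array([ 0.6061, -0.2378,  0.017 ]), array([ 0.6083, -0.2349,  0.02  ])]
Span [295 146  42  22 540] [316.9537 156.5926] [0.5962 0.0798 0.136 ] [0.624  0.1413 0.104 ]
Span [319 175   7   6  25] [322.24 177.04] [ 0.5599 -0.0341  0.136 ] [0.5857 0.0209 0.104 ]
Span [324 178  50  26 997] [348.4353 190.8385] [ 0.5883 -0.122   0.136 ] [ 0.6157 -0.0721  0.104 ]
Span [292 195   9  11  21] [296.2857 200.2381] [ 0.4577 -0.1147  0.136 ] [ 0.4776 -0.0644  0.104 ]
Span [300 207  31   8  76] [316.6579 212.4737] [ 0.4792 -0.1809  0.136 ] [ 0.5003 -0.1345  0.104 ]
Cpan [281 181  67  29 782] [302.8299 193.0908] [ 0.5866 -0.1045  0.136 ] [ 0.56   -0.1352  0.104 ]
Cpan [313 216   7   7  27] [316.0741 218.5926] [0.6413 0.0146 0.136 ] [ 0.6165 -0.0121  0.104 ]
Cpan [ 311  219   61   41 1231] [341.8448 243.0195] [0.6612 0.1416 0.136 ] [0.6371 0.1191 0.104 ]
Cpan [357 219   8   8  25] [360.6  222.16] [0.5579 0.1188 0.136 ] [0.5303 0.0956 0.104 ]
Cpan [292 225  16  16  91] [301.4945 231.4396] [0.7105 0.026  0.136 ] [ 0.6881 -0.0003  0.104 ]
```

```bash
python3 - <<'E'
from h import *
b=cv2.imread('pics/wrist0.png')[130:330,180:480];cv2.imwrite('pics/c3.png',cv2.resize(b,None,fx=2.6,fy=2.6,interpolation=2))
b=cv2.imread('pics/side0.png')[140:245,260:390];cv2.imwrite('pics/c4.png',cv2.resize(b,None,fx=5.5,fy=5.5,interpolation=2))
E
```

```text
(no output)
```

View pics/c3.png

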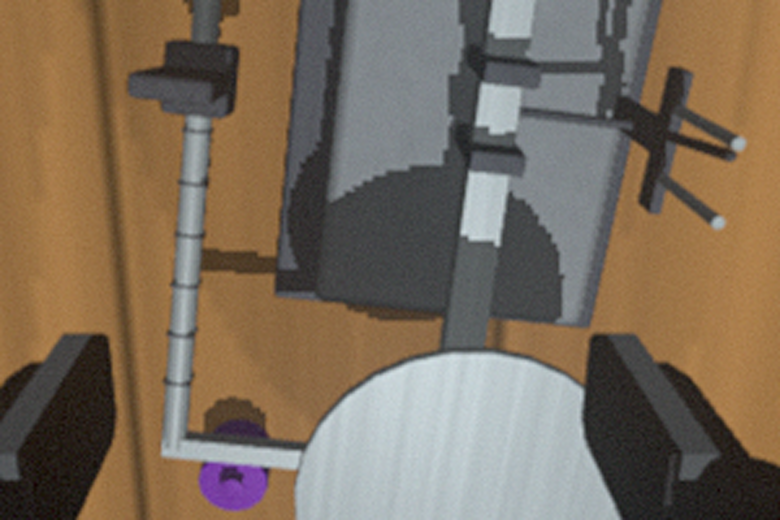

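View pics/c4.png

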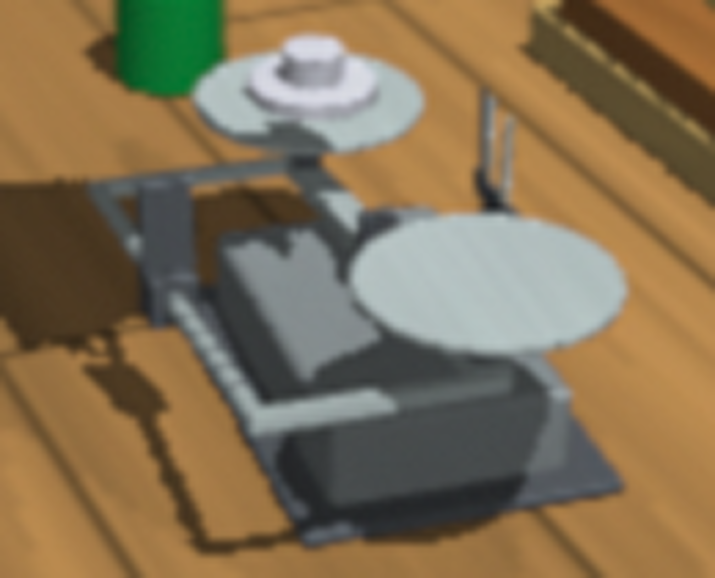

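```bash
python3 - <<'E'
from h import *
np.set_printoptions(precision=4,suppress=True)
S=load('side0.png');C=load('scene0.png');W=load('wrist0.png')
A,e=tri(C,(299.2,192.8),S,(348.5,190.7));print('panW',A,e)
B,e2=tri(C,(351.4,244.8),S,(316,158.6));print('panP',B,e2)
u=(B-A);print(np.linalg.norm(u),np.degrees(np.arctan2(u[1],u[0])),(A+B)/2)
print('tab',tri(C,(354,200.7),S,(290,173.6)))
# wrist: purple check & tab top in wrist: 180+u/2.6,130+v/2.6
for p in [(130,78),(195,78)]: print(onz(W,180+p[0]/2.6,130+p[1]/2.6,.133))
# pan right in wrist: left/right/top edges
print([onz(W,180+p[0]/2.6,130+p[1]/2.6,.136) for p in [(295,485),(467,349)]])
print('500/100',tri(C,(269.3,185.4),S,(373.8,289.9)),tri(C,(274,205.4),S,(374.65,260.2)))
print('barend',[onz(W,180+p[0]/2.6,130+p[1]/2.6,.09) for p in [(172,450),(197,130)]])
E
```

```text
panW [ 0.5913 -0.1167  0.1329] 3.79365266304983e-05
panP [0.6197 0.1402 0.0992] 0.0016514885995422084
0.26067675430901505 83.69614759293097 [0.6055 0.0118 0.1161]
tab (array([0.4952, 0.03  , 0.1292]), np.float64(0.00621431085338873))
[0.4841 0.0347 0.133 ]
[0.5035 0.0347 0.133 ]
[array([ 0.5308, -0.1071,  0.136 ]), array([ 0.5881, -0.054 ,  0.136 ])]
500/100 (array([ 0.5444, -0.3376,  0.0174]), np.float64(0.002025469068985188)) (array([ 0.6013, -0.2431,  0.0113]), np.float64(0.0013727475743091353))
barend [array([ 0.4772, -0.126 ,  0.09  ]), array([0.4949, 0.0083, 0.09  ])]
```

```bash
python3 - <<'E'
from h import *
np.set_printoptions(precision=4,suppress=True)
S=load('side0.png')
a=S['color'].astype(int)
for n,m in [('red',(a[...,0]>150)&(a[...,1]<60)),('purple',(a[...,2]>120)&(a[...,1]<90)&(a[...,0]<160)&(a[...,0]>60))]:
    k,l,s,c=cv2.connectedComponentsWithStats(m.astype(np.uint8)); i=1+np.argmax(s[1:,4]); print(n,s[i],onz(S,*c[i],.0165))
E
```

```text
red [287 285  16  21 221] [ 0.3874 -0.2813  0.0165]
purple [315 249  15  18 181] [ 0.4942 -0.1887  0.0165]
```

>>> {"method": "jog_arm", "body": {"travel": [[0,-0.03,0],[0,-0.03,0],[0,-0.03,0],[0,-0.03,0],[0,-0.03,0],[0,-0.03,0],[0,-0.03,0],[0,-0.03,0],[0,-0.03,0],[0,-0.03,0],[0,-0.03,0],[0,-0.02,0],[0,0,0],[0,0,0]], "dr": [[0,0,0],[0,0,0],[0,0,0],[0,0,0],[0,0,0],[0,0,0],[0,0,0],[0,0,0],[0,0,0],[0,0,0],[0,0,0],[0,0,0],[0,0,0],[0,0,0]], "jaw": 0.06}}

```text
time_s: 1.32
position: [0.5497, -0.3505, 0.2305]
tool_rot: [[0.001, 1.0, -0.001], [1.0, -0.001, 0.001], [0.001, -0.001, -1.0]]
ft_force: [0.1, 0.5, -0.2]
grip_width: 0.0599
```

```bash
python3 - <<'E'
from h import *
np.set_printoptions(precision=4,suppress=True)
im=save('wrist','wrist1.png');print(-im['R'].T@im['t'],observe()['position'])
a=im['color'].astype(int)
m=((a.max(2)-a.min(2)<28)&(a.max(2)<115)).astype(np.uint8)
k,l,s,c=cv2.connectedComponentsWithStats(m)
for i in range(1,k):
    if s[i,4]>150: print(s[i],c[i],onz(im,*c[i],.015))
E
```

```text
[ 0.5493 -0.2729  0.3729] [ 0.5499 -0.3496  0.2309]
[348  57  28  29 624] [361.2965  71.1314] [ 0.5994 -0.2417  0.015 ]
[225  80  37  35 991] [242.5954  97.1544] [ 0.4714 -0.2679  0.015 ]
[ 287  138   43   45 1526] [308.4404 160.2313] [ 0.5427 -0.337   0.015 ]
[ 418  152   73   68 1676] [440.6187 175.7995] [ 0.6975 -0.3554  0.015 ]
[ 537  169  103  124 8006] [593.0851 216.9913] [ 0.8898 -0.4069  0.015 ]
[    0   249   600   151 46265] [272.6156 347.6693] [ 0.4905 -0.6037  0.015 ]
```

View pics/wrist1.png

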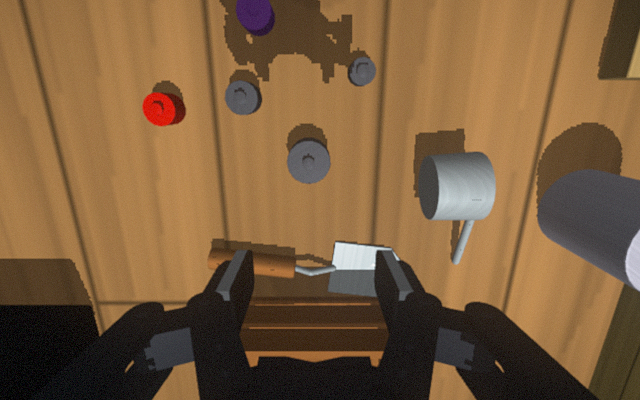

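The wrist view confirms it: dark 200 g at (243,97), 100 g at (361,71), 500 g at (308,160), red at (160,108) and purple at (255,15). Going to the 200 g weight at about (0.473, -0.269).

>>> {"method": "jog_arm", "body": {"travel": [[-0.02,0.02,0],[-0.02,0.02,0],[-0.02,0.02,0],[-0.017,0.021,0],[0,0,-0.03],[0,0,-0.03],[0,0,-0.03],[0,0,-0.03],[0,0,-0.03],[0,0,-0.025],[0,0,-0.02],[0,0,-0.015],[0,0,-0.01],[0,0,-0.005],[0,0,0],[0,0,0]], "dr": [[0,0,0],[0,0,0],[0,0,0],[0,0,0],[0,0,0],[0,0,0],[0,0,0],[0,0,0],[0,0,0],[0,0,0],[0,0,0],[0,0,0],[0,0,0],[0,0,0],[0,0,0],[0,0,0]], "jaw": 0.06}}

```text
time_s: 2.7
position: [0.4734, -0.2689, 0.007]
tool_rot: [[-0.001, 1.0, 0.001], [1.0, 0.001, -0.001], [-0.001, 0.001, -1.0]]
ft_force: [0.2, 0.0, -0.0]
grip_width: 0.0601
```

```bash
python3 - <<'E'
from h import *
save('side','side1.png')
b=cv2.imread('pics/side1.png')[200:320,250:410];cv2.imwrite('pics/c5.png',cv2.resize(b,None,fx=4.8,fy=4.8,interpolation=2))
E
```

```text
(no output)
```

View pics/c5.png

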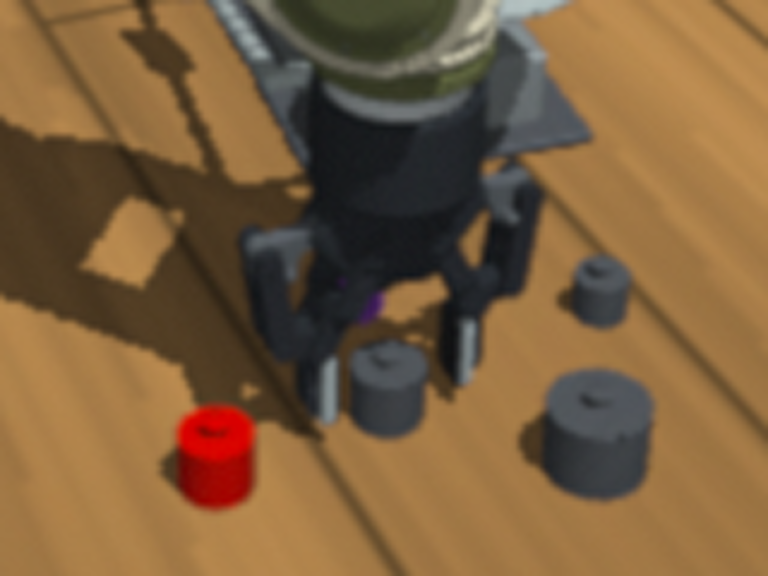

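The side view shows the 200 g weight at crop (388,390), between the fingers and slightly towards the camera. I'll shift 2 mm in -y and close.

>>> {"method": "jog_arm", "body": {"travel": [[0,-0.002,0],[0,0,0],[0,0,0],[0,0,0],[0,0,0],[0,0,0],[0,0,0],[0,0,0]], "dr": [[0,0,0],[0,0,0],[0,0,0],[0,0,0],[0,0,0],[0,0,0],[0,0,0],[0,0,0]], "jaw": 0.025, "newtons": 30}}

```text
time_s: 3.42
position: [0.4732, -0.2715, 0.0072]
tool_rot: [[0.0, 1.0, 0.001], [1.0, -0.0, -0.001], [-0.001, 0.001, -1.0]]
ft_force: [-1.4, -0.2, 6.2]
grip_width: 0.0332
```

>>> {"method": "jog_arm", "body": {"travel": [[0,0,0.01],[0,0,0.02],[0,0,0.02],[0,0,0]], "dr": [[0,0,0],[0,0,0],[0,0,0],[0,0,0]]}}

```text
time_s: 3.75
position: [0.4743, -0.272, 0.06]
tool_rot: [[-0.0, 1.0, 0.005], [1.0, 0.0, -0.004], [-0.004, 0.005, -1.0]]
ft_force: [1.7, -0.9, -1.1]
grip_width: 0.0331
```

```bash
python3 - <<'E'
from h import *
save('side','side2.png')
b=cv2.imread('pics/side2.png')[180:300,250:410];cv2.imwrite('pics/c6.png',cv2.resize(b,None,fx=4.8,fy=4.8,interpolation=2))
E
```

```text
(no output)
```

View pics/c6.png

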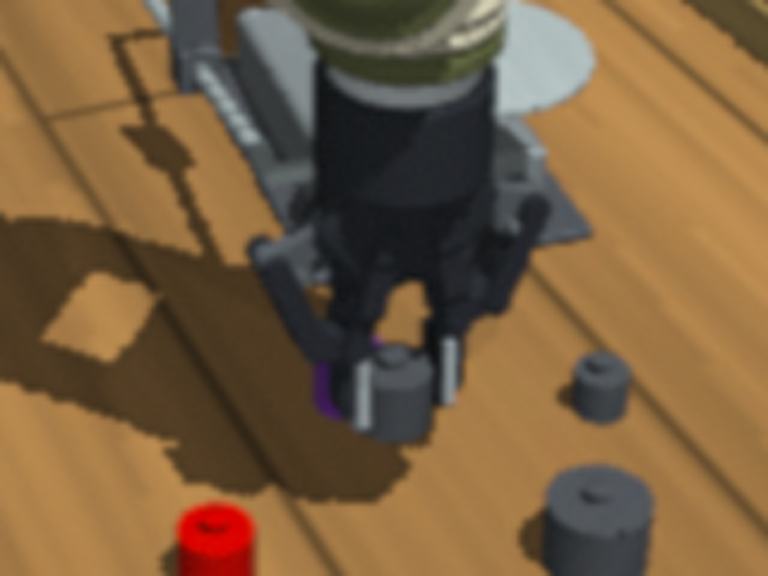

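>>> {"method": "jog_arm", "body": {"travel": [[0,0,0.03],[0,0,0.03],[0,0,0.03],[0,0,0.03],[0.02,0.02,0.01],[0.02,0.022,0],[0.02,0.022,0],[0.02,0.022,0],[0.02,0.022,0],[0.016,0.022,0],[0,0,-0.015],[0,0,-0.01],[0,0,0],[0,0,0],[0,0,0]], "dr": [[0,0,0],[0,0,0],[0,0,0],[0,0,0],[0,0,0],[0,0,0],[0,0,0],[0,0,0],[0,0,0],[0,0,0],[0,0,0],[0,0,0],[0,0,0],[0,0,0],[0,0,0]]}}

```text
time_s: 5.05
position: [0.5887, -0.1418, 0.1615]
tool_rot: [[0.001, 1.0, -0.0], [1.0, -0.001, -0.0], [-0.0, -0.0, -1.0]]
ft_force: [1.1, -0.2, -2.1]
grip_width: 0.0326
```

```bash
python3 - <<'E'
from h import *
a=save('side','side3.png');c=save('scene','scene3.png')
b=cv2.imread('pics/side3.png')[120:240,280:420];d=cv2.imread('pics/scene3.png')[130:250,240:380]
cv2.imwrite('pics/c7.png',np.hstack([cv2.resize(x,None,fx=2.8,fy=2.8,interpolation=2) for x in (b,d)]))
print(observe()['position'])
E
```

```text
[ 0.5889288  -0.14172835  0.16196183]
```

View pics/c7.png

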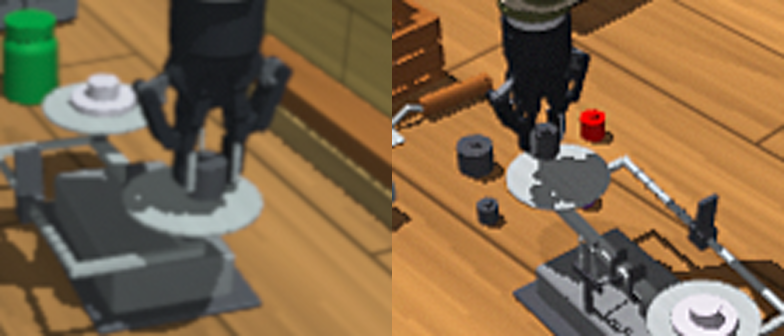

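The weight is over the pan's near part, upright. I'll lower it slowly.

>>> {"method": "jog_arm", "body": {"travel": [[0,0,-0.006],[0,0,-0.005],[0,0,-0.003],[0,0,-0.001],[0,0,0],[0,0,0]], "dr": [[0,0,0],[0,0,0],[0,0,0],[0,0,0],[0,0,0],[0,0,0]]}}

```text
time_s: 5.65
position: [0.589, -0.141, 0.1463]
tool_rot: [[-0.0, 1.0, -0.0], [1.0, 0.0, -0.0], [-0.0, -0.0, -1.0]]
ft_force: [0.0, -0.5, -1.8]
grip_width: 0.0332
```

```bash
python3 - <<'E'
from h import *
a=save('side','side4.png');c=save('scene','scene4.png')
b=cv2.imread('pics/side4.png')[150:220,310:390];d=cv2.imread('pics/scene4.png')[160:230,270:350]
cv2.imwrite('pics/c8.png',np.hstack([cv2.resize(x,None,fx=4.9,fy=4.9,interpolation=2) for x in (b,d)]))
print(observe()['position'])
E
```

```text
[ 0.58910465 -0.14102474  0.14655071]
```

View pics/c8.png

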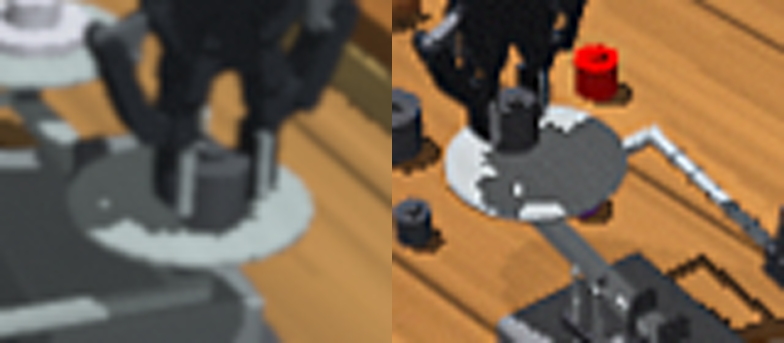

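>>> {"method": "jog_arm", "body": {"travel": [[0,0,-0.001],[0,0,-0.001],[0,0,0],[0,0,0]], "dr": [[0,0,0],[0,0,0],[0,0,0],[0,0,0]]}}

```text
time_s: 6.08
position: [0.589, -0.141, 0.1443]
tool_rot: [[-0.0, 1.0, -0.0], [1.0, 0.0, 0.0], [0.0, -0.0, -1.0]]
ft_force: [-0.3, -0.4, -1.3]
grip_width: 0.0329
```

>>> {"method": "jog_arm", "body": {"travel": [[0,0,-0.001],[0,0,0],[0,0,0]], "dr": [[0,0,0],[0,0,0],[0,0,0]]}}

```text
time_s: 6.33
position: [0.5889, -0.141, 0.1433]
tool_rot: [[-0.0, 1.0, -0.0], [1.0, 0.0, 0.0], [0.0, -0.0, -1.0]]
ft_force: [-0.4, 0.3, -1.7]
grip_width: 0.0325
```

>>> {"method": "jog_arm", "body": {"travel": [[0,0,-0.001],[0,0,0],[0,0,0]], "dr": [[0,0,0],[0,0,0],[0,0,0]]}}

```text
time_s: 6.58
position: [0.5891, -0.1411, 0.1426]
tool_rot: [[-0.0, 1.0, 0.0], [1.0, 0.0, -0.0], [-0.0, 0.0, -1.0]]
ft_force: [-0.4, 0.1, 0.4]
grip_width: 0.0329
```

Contact. Release and rise.

>>> {"method": "jog_arm", "body": {"travel": [[0,0,0],[0,0,0],[0,0,0],[0,0,0],[0,0,0],[0,0,0.02],[0,0,0.03],[0,0,0.03],[0,0,0]], "dr": [[0,0,0],[0,0,0],[0,0,0],[0,0,0],[0,0,0],[0,0,0],[0,0,0],[0,0,0],[0,0,0]], "jaw": 0.055}}

```text
time_s: 7.33
position: [0.5907, -0.1417, 0.2285]
tool_rot: [[-0.0, 1.0, 0.009], [1.0, 0.0, -0.004], [-0.004, 0.009, -1.0]]
ft_force: [0.2, -0.6, -0.0]
grip_width: 0.0551
```

```bash
python3 - <<'E'
from h import *
a=save('side','side5.png');c=save('scene','scene5.png')
b=cv2.imread('pics/side5.png')[130:230,280:400];d=cv2.imread('pics/scene5.png')[160:270,260:390]
cv2.imwrite('pics/c9.png',np.hstack([cv2.resize(x,(390,330),interpolation=2) for x in (b,d)]))
print(observe()['position'])
E
```

```text
[ 0.58920345 -0.14105973  0.2231629 ]
```

View pics/c9.png

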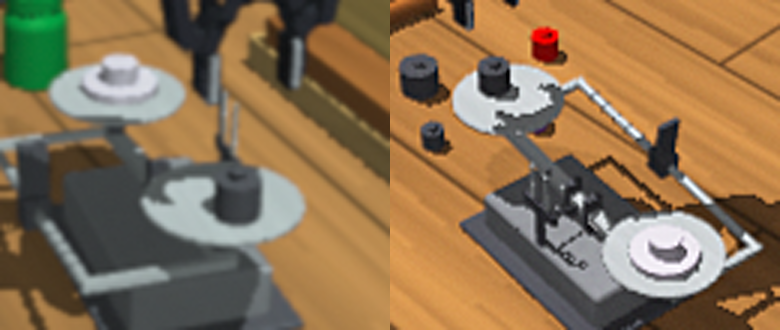

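The 200 g weight stands upright on the right pan. Next, how the beam stands.

```bash
cat >> h.py <<'E'
def pans(n):
    for f in n:
        im=load(f);a=im['color'].astype(int)[140:215,290:380]
        # left pan bottom/top edge rows in side view; bbox
        m=((a.min(2)>110)&(a.max(2)-a.min(2)<40)).astype(np.uint8)
        k,l,s,c=cv2.connectedComponentsWithStats(m)
        print(f,[(s[i]+[290,140,0,0,0]).tolist() for i in range(1,k) if s[i,4]>300])
E
python3 -c "
from h import *
pans(['side0.png','side2.png','side5.png'])"
```

```text
side0.png [[295, 146, 42, 22, 584], [302, 178, 72, 36, 1423]]
side2.png [[290, 140, 84, 74, 1842]]
side5.png [[295, 146, 42, 22, 630], [323, 181, 51, 33, 685]]
```

Left pan unmoved, so the beam is still on the left stop with 200 g (flange over about 238 g). Add the 100 g weight.

>>> {"method": "jog_arm", "body": {"travel": [[0.005,-0.026,0],[0.005,-0.026,0],[0,-0.026,0],[0,-0.024,0],[0,0,-0.03],[0,0,-0.03],[0,0,-0.03],[0,0,-0.03],[0,0,-0.03],[0,0,-0.025],[0,0,-0.02],[0,0,-0.01],[0,0,-0.009],[0,0,0],[0,0,0]], "dr": [[0,0,0],[0,0,0],[0,0,0],[0,0,0],[0,0,0],[0,0,0],[0,0,0],[0,0,0],[0,0,0],[0,0,0],[0,0,0],[0,0,0],[0,0,0],[0,0,0],[0,0,0]]}}

```text
time_s: 8.68
position: [0.5991, -0.2431, 0.0086]
tool_rot: [[0.0, 1.0, 0.0], [1.0, -0.0, -0.0], [-0.0, 0.0, -1.0]]
ft_force: [-0.0, -0.1, 1.5]
grip_width: 0.0552
```

```bash
python3 - <<'E'
from h import *
save('side','side6.png');save('scene','scene6.png')
b=cv2.imread('pics/side6.png')[210:290,320:420];d=cv2.imread('pics/scene6.png')[170:240,240:330]
cv2.imwrite('pics/c10.png',np.hstack([cv2.resize(x,(390,310),interpolation=2) for x in (b,d)]))
E
```

```text
(no output)
```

View pics/c10.png

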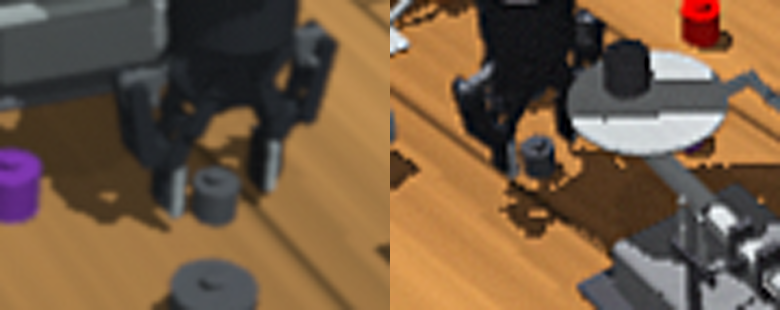

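>>> {"method": "jog_arm", "body": {"travel": [[0,-0.001,0],[0,0,0],[0,0,0],[0,0,0],[0,0,0],[0,0,0],[0,0,0],[0,0,0.01],[0,0,0.02],[0,0,0.02],[0,0,0]], "dr": [[0,0,0],[0,0,0],[0,0,0],[0,0,0],[0,0,0],[0,0,0],[0,0,0],[0,0,0],[0,0,0],[0,0,0],[0,0,0]], "jaw": 0.018}}

```text
time_s: 9.7
position: [0.6006, -0.2449, 0.0626]
tool_rot: [[-0.0, 1.0, 0.006], [1.0, 0.0, -0.004], [-0.004, 0.006, -1.0]]
ft_force: [0.4, -0.9, 0.3]
grip_width: 0.0258
```

```bash
python3 - <<'E'
from h import *
save('side','side7.png')
b=cv2.imread('pics/side7.png')[200:290,320:420];
cv2.imwrite('pics/c11.png',np.hstack([cv2.resize(x,(500,450),interpolation=2) for x in (b,)]))
E
```

```text
(no output)
```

View pics/c11.png

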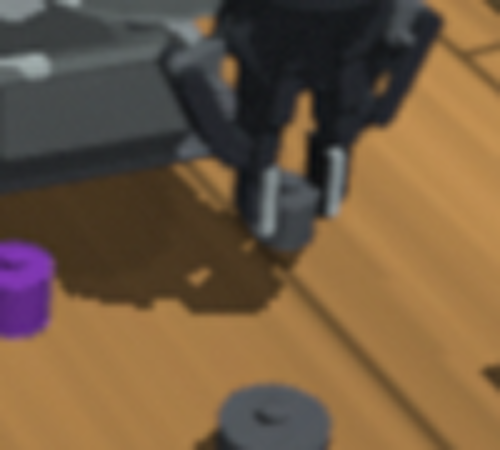

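>>> {"method": "jog_arm", "body": {"travel": [[0,0,0.03],[0,0,0.035],[0,0,0.035],[0,0,0.035],[0,0,0.015],[-0.003,0.026,0],[-0.003,0.026,0],[-0.003,0.026,0],[0,0.026,0],[0,0.026,0],[0,0.026,0],[0,0,-0.025],[0,0,-0.02],[0,0,-0.012],[0,0,-0.004],[0,0,0],[0,0,0]], "dr": [[0,0,0],[0,0,0],[0,0,0],[0,0,0],[0,0,0],[0,0,0],[0,0,0],[0,0,0],[0,0,0],[0,0,0],[0,0,0],[0,0,0],[0,0,0],[0,0,0],[0,0,0],[0,0,0],[0,0,0]]}}

```text
time_s: 11.17
position: [0.5901, -0.0881, 0.1475]
tool_rot: [[0.0, 1.0, 0.0], [1.0, -0.0, 0.0], [0.0, 0.0, -1.0]]
ft_force: [1.1, 0.3, 0.5]
grip_width: 0.0255
```

```bash
python3 - <<'E'
from h import *
save('side','side8.png');save('scene','scene8.png')
b=cv2.imread('pics/side8.png')[140:220,300:400];d=cv2.imread('pics/scene8.png')[150:220,260:350]
cv2.imwrite('pics/c12.png',np.hstack([cv2.resize(x,(390,310),interpolation=2) for x in (b,d)]))
E
```

```text
(no output)
```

View pics/c12.png

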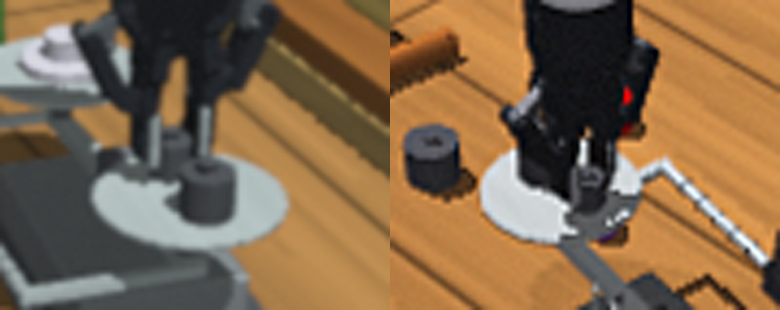

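>>> {"method": "jog_arm", "body": {"travel": [[0,0,-0.0015],[0,0,-0.001],[0,0,-0.001],[0,0,0],[0,0,0]], "dr": [[0,0,0],[0,0,0],[0,0,0],[0,0,0],[0,0,0]]}}

```text
time_s: 11.68
position: [0.59, -0.088, 0.1439]
tool_rot: [[-0.0, 1.0, 0.0], [1.0, 0.0, -0.0], [-0.0, 0.0, -1.0]]
ft_force: [0.2, 0.5, -0.9]
grip_width: 0.0258
```

>>> {"method": "jog_arm", "body": {"travel": [[0,0,-0.001],[0,0,0],[0,0,0]], "dr": [[0,0,0],[0,0,0],[0,0,0]]}}

```text
time_s: 11.93
position: [0.59, -0.088, 0.1428]
tool_rot: [[-0.0, 1.0, 0.0], [1.0, 0.0, -0.0], [-0.0, 0.0, -1.0]]
ft_force: [0.5, -0.3, -0.7]
grip_width: 0.0258
```

```bash
python3 - <<'E'
from h import *
print(observe()['ft_force'])
save('side','side9.png');save('scene','scene9.png');pans(['side8.png','side9.png'])
b=cv2.imread('pics/side9.png')[140:220,300:400];d=cv2.imread('pics/scene9.png')[150:220,260:350]
cv2.imwrite('pics/c13.png',np.hstack([cv2.resize(x,(390,310),interpolation=2) for x in (b,d)]))
E
```

```text
[ 0.54972456 -0.31755902 -0.66306004]
side8.png [[295, 146, 30, 19, 347], [323, 180, 51, 34, 687]]
side9.png [[295, 146, 29, 18, 344], [324, 181, 50, 33, 666]]
```

View pics/c13.png

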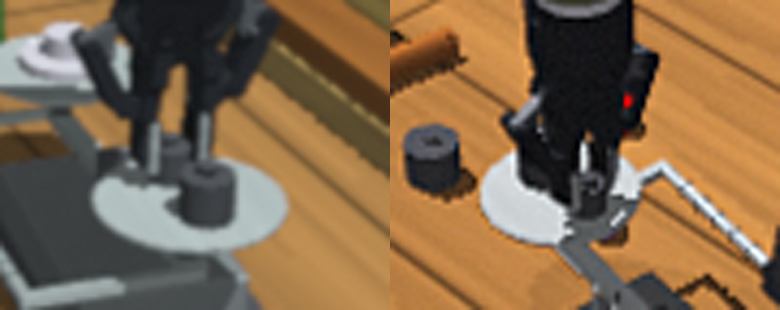

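One more millimetre, then release and rise.

>>> {"method": "jog_arm", "body": {"travel": [[0,0,-0.001],[0,0,0],[0,0,0]], "dr": [[0,0,0],[0,0,0],[0,0,0]]}}

```text
time_s: 12.28
position: [0.59, -0.088, 0.1418]
tool_rot: [[0.0, 1.0, -0.0], [1.0, -0.0, 0.0], [0.0, -0.0, -1.0]]
ft_force: [-0.3, 0.2, -1.0]
grip_width: 0.0254
```

>>> {"method": "jog_arm", "body": {"travel": [[0,0,0],[0,0,0],[0,0,0],[0,0,0],[0,0,0],[0,0,0.02],[0,0,0.03],[0,0,0.03],[0,0,0],[0,0,0],[0,0,0],[0,0,0]], "dr": [[0,0,0],[0,0,0],[0,0,0],[0,0,0],[0,0,0],[0,0,0],[0,0,0],[0,0,0],[0,0,0],[0,0,0],[0,0,0],[0,0,0]], "jaw": 0.045}}

```text
time_s: 13.28
position: [0.5895, -0.0879, 0.2204]
tool_rot: [[0.0, 1.0, -0.002], [1.0, -0.0, 0.001], [0.001, -0.002, -1.0]]
ft_force: [-0.1, -0.9, -0.3]
grip_width: 0.0447
```

```bash
python3 - <<'E'
from h import *
print(observe()['ft_force'])
save('side','side10.png');save('scene','scene10.png');pans(['side0.png','side10.png'])
b=cv2.imread('pics/side10.png')[130:230,280:400];d=cv2.imread('pics/scene10.png')[160:270,260:390]
cv2.imwrite('pics/c14.png',np.hstack([cv2.resize(x,(390,330),interpolation=2) for x in (b,d)]))
E
```

```text
[-0.1201784  -0.87968007 -0.2668147 ]
side0.png [[295, 146, 42, 22, 584], [302, 178, 72, 36, 1423]]
side10.png [[295, 140, 40, 21, 414], [314, 186, 59, 27, 814]]
```

View pics/c14.png

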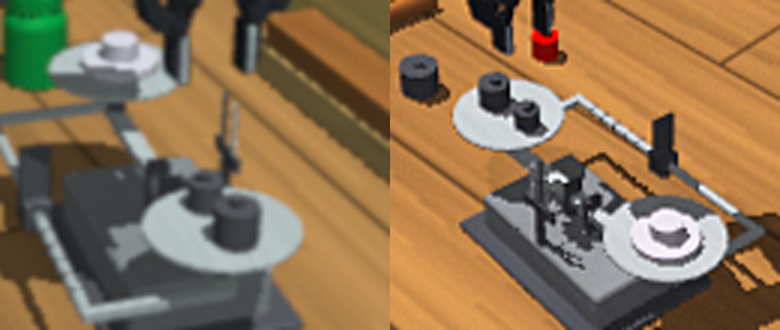

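```bash
python3 - <<'E'
from h import *
np.set_printoptions(precision=2,suppress=True)
S=load('side0.png')
for z in (.104,.12,.136): print(z,proj(S,[.6197,.1402,z]),proj(S,[.5913,-.1167,.24-z]))
a=save('side','side11.png');pans(['side11.png'])
E
```

```text
0.104 [315.74 156.99] [348.55 189.59]
0.12 [315.81 151.92] [348.25 195.38]
0.136 [315.87 146.78] [347.95 201.1 ]
side11.png [[295, 140, 40, 21, 414], [314, 186, 59, 27, 814]]
```

```bash
python3 - <<'E'
from h import *
im=save('scene','scene11.png')
d=cv2.imread('pics/scene11.png')[190:270,290:390];e=cv2.imread('pics/scene0.png')[190:270,290:390]
cv2.imwrite('pics/c15.png',np.hstack([cv2.resize(x,(400,320),interpolation=2) for x in (e,d)]))
d=cv2.imread('pics/side11.png')[130:230,280:380];e=cv2.imread('pics/side0.png')[130:230,280:380]
cv2.imwrite('pics/c16.png',np.hstack([cv2.resize(x,(400,400),interpolation=2) for x in (e,d)]))
E
```

```text
(no output)
```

View pics/c15.png

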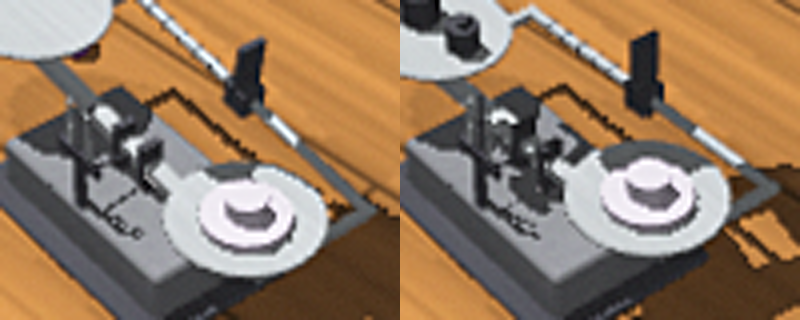

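View pics/c16.png

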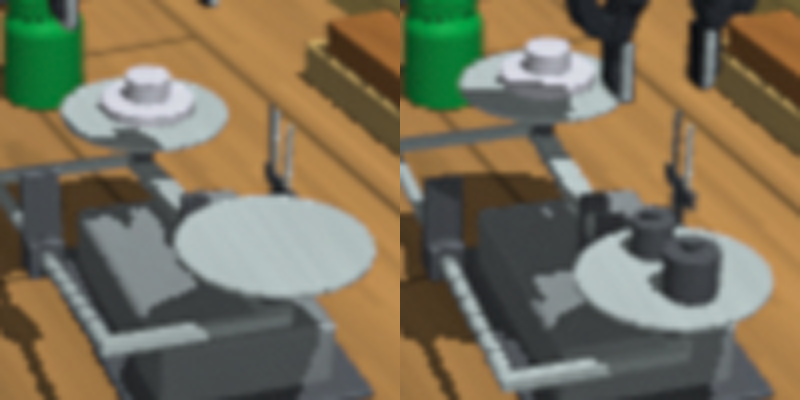

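Pans moved about 70% of the full travel on release (left 7 of 10 px, right 8 of 11.5 px), so the beam is past level to the right by about 0.05 rad, or about 15 g, off the stop. The rider stands at about 0 to 5 mm, so the flange is about 285–290 g. It needs 200 g plus the rider at about 86 mm, and the 100 g goes back on the board.

>>> {"method": "jog_arm", "body": {"travel": [[0,0,-0.03],[0,0,-0.03],[0,0,-0.02],[0,0,-0.01],[0,0,-0.006],[0,0,0],[0,0,0]], "dr": [[0,0,0],[0,0,0],[0,0,0],[0,0,0],[0,0,0],[0,0,0],[0,0,0]]}}

```text
time_s: 14.07
position: [0.5905, -0.0882, 0.1267]
tool_rot: [[-0.0, 1.0, 0.001], [1.0, 0.0, -0.0], [-0.0, 0.001, -1.0]]
ft_force: [-0.3, -0.0, -0.1]
grip_width: 0.0448
```

```bash
python3 - <<'E'
from h import *
save('side','side12.png');save('scene','scene12.png')
b=cv2.imread('pics/side12.png')[140:220,300:400];d=cv2.imread('pics/scene12.png')[150:220,260:350]
cv2.imwrite('pics/c17.png',np.hstack([cv2.resize(x,(390,310),interpolation=2) for x in (b,d)]))
E
```

```text
(no output)
```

View pics/c17.png

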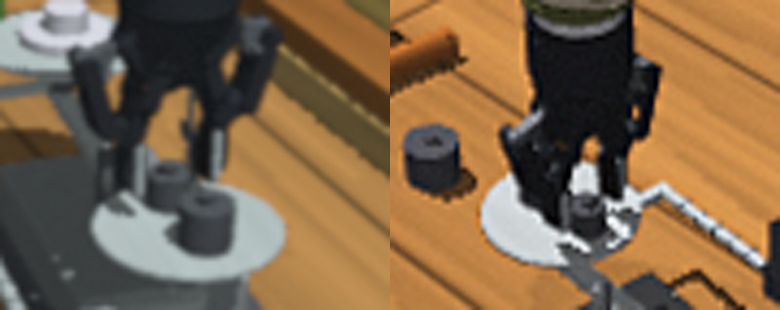

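>>> {"method": "jog_arm", "body": {"travel": [[0,0,-0.002],[0,0,0],[0,0,0],[0,0,0],[0,0,0],[0,0,0],[0,0,0]], "dr": [[0,0,0],[0,0,0],[0,0,0],[0,0,0],[0,0,0],[0,0,0],[0,0,0]], "jaw": 0.018}}

```text
time_s: 14.75
position: [0.5901, -0.088, 0.1239]
tool_rot: [[0.0, 1.0, 0.0], [1.0, -0.0, -0.0], [-0.0, 0.0, -1.0]]
ft_force: [0.6, 1.3, -0.3]
grip_width: 0.0256
```

>>> {"method": "jog_arm", "body": {"travel": [[0,0,0.005],[0,0,0.005],[0,0,0.005],[0,0,0.005],[0,0,0.01],[0,0,0.02],[0,0,0.03],[0,0,0.02],[0,0,0]], "dr": [[0,0,0],[0,0,0],[0,0,0],[0,0,0],[0,0,0],[0,0,0],[0,0,0],[0,0,0],[0,0,0]]}}

```text
time_s: 15.5
position: [0.5914, -0.0885, 0.2293]
tool_rot: [[-0.0, 1.0, 0.008], [1.0, 0.0, -0.003], [-0.003, 0.008, -1.0]]
ft_force: [0.5, 0.2, -0.7]
grip_width: 0.0255
```

```bash
python3 - <<'E'
from h import *
save('side','side13.png');save('scene','scene13.png');pans(['side13.png'])
b=cv2.imread('pics/side13.png')[110:220,280:400];d=cv2.imread('pics/scene13.png')[130:220,260:370]
cv2.imwrite('pics/c18.png',np.hstack([cv2.resize(x,(390,340),interpolation=2) for x in (b,d)]))
E
```

```text
side13.png [[296, 146, 41, 22, 451], [323, 178, 51, 36, 836]]
```

View pics/c18.png

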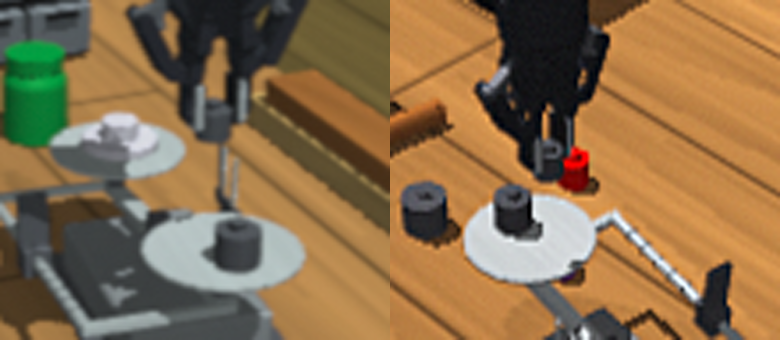

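>>> {"method": "jog_arm", "body": {"travel": [[0,-0.026,0],[0,-0.026,0],[0,-0.026,0],[0.003,-0.026,0],[0.003,-0.026,0],[0.004,-0.027,0],[0,0,-0.03],[0,0,-0.03],[0,0,-0.03],[0,0,-0.03],[0,0,-0.03],[0,0,-0.025],[0,0,-0.02],[0,0,-0.01],[0,0,0],[0,0,0]], "dr": [[0,0,0],[0,0,0],[0,0,0],[0,0,0],[0,0,0],[0,0,0],[0,0,0],[0,0,0],[0,0,0],[0,0,0],[0,0,0],[0,0,0],[0,0,0],[0,0,0],[0,0,0],[0,0,0]]}}

```text
time_s: 16.93
position: [0.5999, -0.245, 0.0187]
tool_rot: [[0.0, 1.0, -0.001], [1.0, -0.0, 0.0], [0.0, -0.001, -1.0]]
ft_force: [1.0, 0.1, -0.3]
grip_width: 0.0253
```

>>> {"method": "jog_arm", "body": {"travel": [[0,0,-0.002],[0,0,-0.001],[0,0,-0.001],[0,0,0],[0,0,0]], "dr": [[0,0,0],[0,0,0],[0,0,0],[0,0,0],[0,0,0]]}}

```text
time_s: 17.35
position: [0.6001, -0.245, 0.0152]
tool_rot: [[-0.0, 1.0, 0.001], [1.0, 0.0, -0.0], [-0.0, 0.001, -1.0]]
ft_force: [0.3, -0.4, -0.8]
grip_width: 0.0254
```

>>> {"method": "jog_arm", "body": {"travel": [[0,0,-0.001],[0,0,-0.001],[0,0,0],[0,0,0]], "dr": [[0,0,0],[0,0,0],[0,0,0],[0,0,0]]}}

```text
time_s: 17.68
position: [0.5999, -0.245, 0.0127]
tool_rot: [[-0.0, 1.0, -0.0], [1.0, 0.0, 0.0], [0.0, -0.0, -1.0]]
ft_force: [-0.5, -0.5, -0.2]
grip_width: 0.0252
```

>>> {"method": "jog_arm", "body": {"travel": [[0,0,-0.001],[0,0,0],[0,0,0]], "dr": [[0,0,0],[0,0,0],[0,0,0]]}}

```text
time_s: 17.93
position: [0.6, -0.245, 0.0117]
tool_rot: [[0.0, 1.0, -0.0], [1.0, -0.0, 0.0], [0.0, -0.0, -1.0]]
ft_force: [-0.5, -0.9, -0.1]
grip_width: 0.0255
```

>>> {"method": "jog_arm", "body": {"travel": [[0,0,-0.001],[0,0,0],[0,0,0]], "dr": [[0,0,0],[0,0,0],[0,0,0]]}}

```text
time_s: 18.18
position: [0.6, -0.245, 0.0108]
tool_rot: [[0.0, 1.0, -0.0], [1.0, -0.0, 0.0], [0.0, -0.0, -1.0]]
ft_force: [-0.6, 0.1, -0.9]
grip_width: 0.0251
```

>>> {"method": "jog_arm", "body": {"travel": [[0,0,-0.001],[0,0,0],[0,0,0]], "dr": [[0,0,0],[0,0,0],[0,0,0]]}}

```text
time_s: 18.43
position: [0.6001, -0.2451, 0.0105]
tool_rot: [[-0.0, 1.0, 0.0], [1.0, 0.0, -0.0], [-0.0, 0.0, -1.0]]
ft_force: [-1.7, 0.5, 4.6]
grip_width: 0.0256
```

>>> {"method": "jog_arm", "body": {"travel": [[0,0,-0.001],[0,0,0],[0,0,0]], "dr": [[0,0,0],[0,0,0],[0,0,0]]}}

```text
time_s: 18.68
position: [0.6001, -0.2451, 0.0104]
tool_rot: [[-0.0, 1.0, 0.001], [1.0, 0.0, -0.001], [-0.001, 0.001, -1.0]]
ft_force: [-4.7, 1.5, 13.7]
grip_width: 0.0254
```

Firm contact at TCP z = 0.0104. So the pan stood at z ≈ 0.1135 with 300 g, 6.5 mm below level, about 15.6 g over, which agrees with the picture. Release.

>>> {"method": "jog_arm", "body": {"travel": [[0,0,0.0015],[0,0,0],[0,0,0],[0,0,0],[0,0,0],[0,0,0.02],[0,0,0.03],[0,0,0.035],[0,0,0.035],[0,0,0.035],[0,0,0.035],[0,0,0.02]], "dr": [[0,0,0],[0,0,0],[0,0,0],[0,0,0],[0,0,0],[0,0,0],[0,0,0],[0,0,0],[0,0,0],[0,0,0],[0,0,0],[0,0,0]], "jaw": 0.045}}

```text
time_s: 19.68
position: [0.6005, -0.2453, 0.2247]
tool_rot: [[-0.0, 1.0, 0.004], [1.0, 0.0, -0.003], [-0.003, 0.004, -1.0]]
ft_force: [1.8, 0.2, -0.2]
grip_width: 0.0452
```

```bash
python3 - <<'E'
from h import *
print(observe()['position'])
save('side','side14.png');save('scene','scene14.png');pans(['side14.png'])
b=cv2.imread('pics/side14.png')[200:320,270:430]
cv2.imwrite('pics/c19.png',cv2.resize(b,(640,480),interpolation=2))
E
```

```text
[ 0.60054528 -0.24529047  0.22465254]
side14.png [[295, 146, 42, 22, 658]]
```

View pics/c19.png

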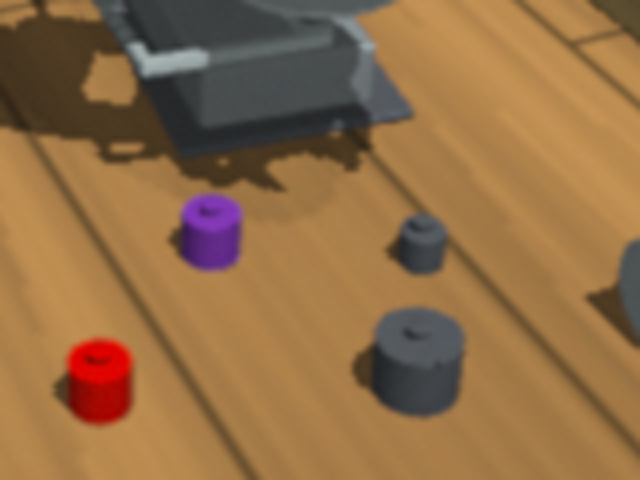

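100 g weight is upright back on the board at (375,260). Now to the far (+y) side of the rider tab, jaws shut.

>>> {"method": "jog_arm", "body": {"travel": [[-0.009,0.03,0],[-0.009,0.03,0],[-0.009,0.03,0],[-0.009,0.03,0],[-0.009,0.03,0],[-0.009,0.03,0],[-0.009,0.03,0],[-0.009,0.03,0],[-0.01,0.03,0],[-0.01,0.03,0],[-0.01,0.025,0],[0,0,0],[0,0,0]], "dr": [[0,0,-0.01],[0,0,-0.01],[0,0,-0.01],[0,0,-0.01],[0,0,-0.01],[0,0,-0.01],[0,0,-0.01],[0,0,-0.01],[0,0,-0.01],[0,0,-0.01],[0,0,-0.01],[0,0,0],[0,0,0]], "jaw": 0.0}}

```text
time_s: 20.87
position: [0.4972, 0.081, 0.2195]
tool_rot: [[0.107, 0.994, -0.002], [0.994, -0.107, 0.0], [-0.0, -0.002, -1.0]]
ft_force: [-0.3, 0.4, -0.7]
grip_width: 0.0003
```

```bash
python3 - <<'E'
from h import *
print(observe()['position'])
save('side','side15.png');save('scene','scene15.png');save('wrist','wrist15.png');pans(['side15.png'])
b=cv2.imread('pics/side15.png')[100:220,260:400];d=cv2.imread('pics/scene15.png')[120:230,300:430]
cv2.imwrite('pics/c20.png',np.hstack([cv2.resize(x,(390,330),interpolation=2) for x in (b,d)]))
E
```

```text
[0.49723375 0.08101585 0.21949864]
side15.png [[295, 146, 42, 22, 658], [300, 178, 74, 36, 1227]]
```

View pics/c20.png

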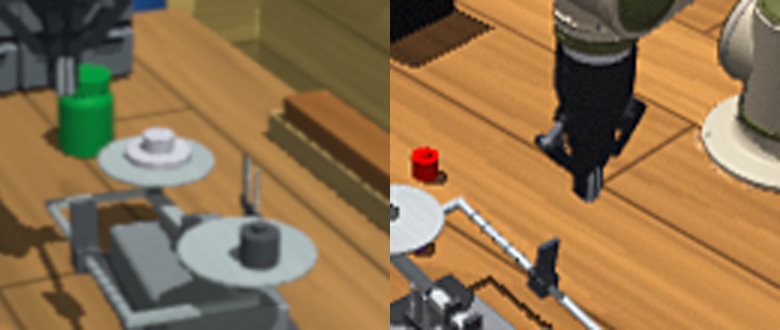

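View pics/wrist15.png

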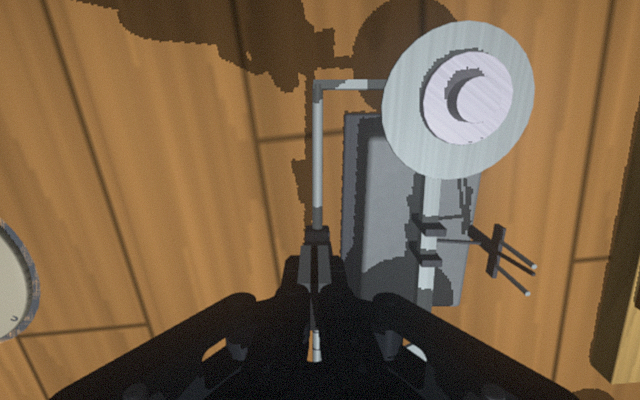

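```bash
python3 - <<'E'
from h import *
np.set_printoptions(precision=4,suppress=True)
W=load('wrist15.png');print(onz(W,317,227,.086),onz(W,317,150,.075))
b=W['color'][200:300,260:380,::-1];cv2.imwrite('pics/c21.png',cv2.resize(b,(600,500),interpolation=2))
S=load('side15.png');C=load('scene15.png')
# tab top in scene crop (548,240): /3 +300,+120 ; side crop (84,200): *140/390+260
print(tri(C,(300+(549-390)/3,120+241/3),S,(260+84*140/390,100+199*120/330)))
E
```

```text
[0.4964 0.0434 0.086 ] [0.5041 0.1145 0.075 ]
(array([0.497 , 0.0292, 0.1321]), np.float64(0.0029925004846236974))
```

View pics/c21.png

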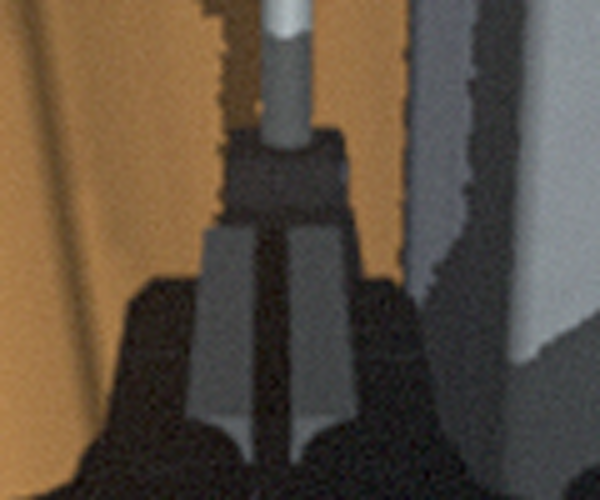

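>>> {"method": "jog_arm", "body": {"travel": [[0,0,-0.03],[0,0,-0.03],[0,0,-0.025],[0,0,-0.015],[0,0,-0.01],[-0.001,-0.009,0],[0,-0.006,0],[0,0,0],[0,0,0]], "dr": [[0,0,0],[0,0,0],[0,0,0],[0,0,0],[0,0,0],[0,0,0],[0,0,0],[0,0,0],[0,0,0]]}}

```text
time_s: 21.77
position: [0.4976, 0.0641, 0.1112]
tool_rot: [[0.111, 0.994, 0.002], [0.994, -0.111, -0.0], [0.0, 0.002, -1.0]]
ft_force: [-0.6, -0.6, 0.6]
grip_width: -0.0001
```

```bash
python3 - <<'E'
from h import *
print(observe()['position'],observe()['ft_force'])
save('side','side16.png');save('scene','scene16.png')
b=cv2.imread('pics/side16.png')[120:220,260:380];d=cv2.imread('pics/scene16.png')[160:260,320:440]
cv2.imwrite('pics/c22.png',np.hstack([cv2.resize(x,(390,330),interpolation=2) for x in (b,d)]))
E
```

```text
[0.49755133 0.06408483 0.11115194] [-0.61160278 -0.59583142  0.62971642]
```

View pics/c22.png

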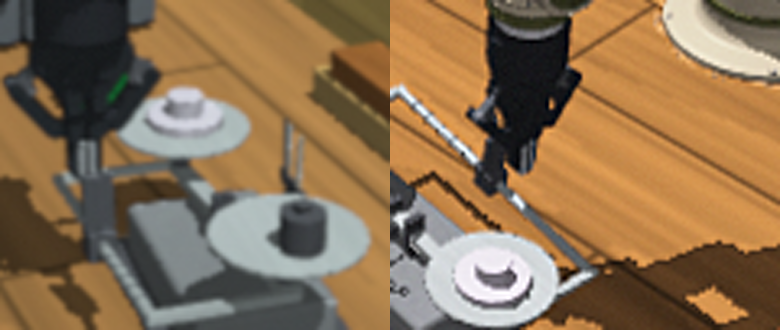

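>>> {"method": "jog_arm", "body": {"travel": [[-0.0003,-0.003,0],[-0.0003,-0.003,0],[-0.0003,-0.003,0],[-0.0002,-0.002,0],[-0.0001,-0.001,0],[-0.0001,-0.001,0],[0,0,0]], "dr": [[0,0,0],[0,0,0],[0,0,0],[0,0,0],[0,0,0],[0,0,0],[0,0,0]]}}

```text
time_s: 22.45
position: [0.4957, 0.0519, 0.1103]
tool_rot: [[0.11, 0.994, -0.0], [0.994, -0.11, -0.0], [-0.0, -0.0, -1.0]]
ft_force: [-0.7, 0.4, -0.8]
grip_width: -0.0001
```

>>> {"method": "jog_arm", "body": {"travel": [[-0.0001,-0.001,0],[-0.0001,-0.001,0],[0,0,0]], "dr": [[0,0,0],[0,0,0],[0,0,0]]}}

```text
time_s: 22.7
position: [0.4955, 0.0499, 0.1103]
tool_rot: [[0.11, 0.994, -0.0], [0.994, -0.11, -0.0], [-0.0, -0.0, -1.0]]
ft_force: [0.1, -0.6, -0.3]
grip_width: -0.0
```

>>> {"method": "jog_arm", "body": {"travel": [[-0.0001,-0.001,0],[-0.0001,-0.001,0],[0,0,0]], "dr": [[0,0,0],[0,0,0],[0,0,0]]}}

```text
time_s: 22.95
position: [0.4953, 0.0479, 0.1103]
tool_rot: [[0.11, 0.994, -0.0], [0.994, -0.11, -0.0], [-0.0, -0.0, -1.0]]
ft_force: [0.3, 0.4, 0.4]
grip_width: 0.0002
```

>>> {"method": "jog_arm", "body": {"travel": [[-0.0001,-0.001,0],[-0.0001,-0.001,0],[0,0,0]], "dr": [[0,0,0],[0,0,0],[0,0,0]]}}

```text
time_s: 23.2
position: [0.4951, 0.0459, 0.1104]
tool_rot: [[0.11, 0.994, 0.0], [0.994, -0.11, 0.0], [0.0, 0.0, -1.0]]
ft_force: [0.1, 0.4, 0.2]
grip_width: 0.0003
```

>>> {"method": "jog_arm", "body": {"travel": [[-0.0001,-0.001,0],[-0.0001,-0.001,0],[0,0,0]], "dr": [[0,0,0],[0,0,0],[0,0,0]]}}

```text
time_s: 23.45
position: [0.4949, 0.0438, 0.1104]
tool_rot: [[0.11, 0.994, 0.0], [0.994, -0.11, -0.0], [-0.0, 0.0, -1.0]]
ft_force: [0.8, 0.5, 0.4]
grip_width: -0.0005
```

>>> {"method": "jog_arm", "body": {"travel": [[-0.0001,-0.001,0],[-0.0001,-0.001,0],[0,0,0]], "dr": [[0,0,0],[0,0,0],[0,0,0]]}}

```text
time_s: 23.7
position: [0.4947, 0.0418, 0.1103]
tool_rot: [[0.11, 0.994, 0.0], [0.994, -0.11, -0.0], [-0.0, 0.0, -1.0]]
ft_force: [-0.0, 1.6, 0.7]
grip_width: 0.0002
```

>>> {"method": "jog_arm", "body": {"travel": [[-0.0001,-0.001,0],[0,0,0],[0,0,0]], "dr": [[0,0,0],[0,0,0],[0,0,0]]}}

```text
time_s: 23.95
position: [0.4946, 0.0409, 0.1103]
tool_rot: [[0.11, 0.994, 0.0], [0.994, -0.11, -0.0], [-0.0, 0.0, -1.0]]
ft_force: [0.7, 1.3, 0.8]
grip_width: 0.0
```

>>> {"method": "jog_arm", "body": {"travel": [[-0.0001,-0.001,0],[-0.0001,-0.001,0],[0,0,0]], "dr": [[0,0,0],[0,0,0],[0,0,0]]}}

```text
time_s: 24.2
position: [0.4944, 0.0388, 0.1103]
tool_rot: [[0.11, 0.994, -0.0], [0.994, -0.11, -0.0], [-0.0, -0.0, -1.0]]
ft_force: [0.5, 1.8, 1.3]
grip_width: 0.0
```

```bash
python3 - <<'E'
from h import *
print(observe()['position'],observe()['ft_force'])
save('side','side17.png');save('scene','scene17.png')
b=cv2.imread('pics/side17.png')[140:210,260:345];d=cv2.imread('pics/scene17.png')[170:240,315:400]
cv2.imwrite('pics/c23.png',np.hstack([cv2.resize(x,(390,330),interpolation=2) for x in (b,d)]))
E
```

```text
[0.49437027 0.03875761 0.11032767] [0.48072121 1.79173592 1.27110014]
```

View pics/c23.png

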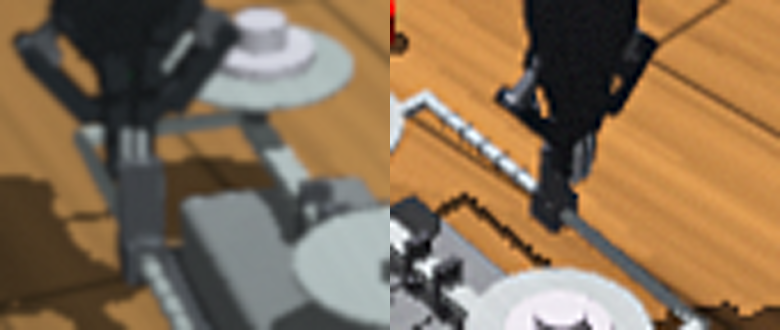

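Contact began at TCP y ≈ 0.0425; the tab is now being pushed at about 2 N. Target is about 84 mm of rider travel. Pushing to about 79 mm first, gently.

>>> {"method": "jog_arm", "body": {"travel": [[-0.0002,-0.0015,0],[-0.0002,-0.002,0],[-0.0003,-0.0025,0],[-0.0003,-0.0025,0],[-0.0003,-0.0025,0],[-0.0003,-0.0025,0],[-0.0003,-0.0025,0],[-0.0003,-0.0025,0],[-0.0003,-0.0025,0],[-0.0003,-0.0025,0],[-0.0003,-0.0025,0],[-0.0003,-0.0025,0],[-0.0003,-0.0025,0],[-0.0003,-0.0025,0],[-0.0003,-0.0025,0],[0,0,0]], "dr": [[0,0,0],[0,0,0],[0,0,0],[0,0,0],[0,0,0],[0,0,0],[0,0,0],[0,0,0],[0,0,0],[0,0,0],[0,0,0],[0,0,0],[0,0,0],[0,0,0],[0,0,0],[0,0,0]]}}

```text
time_s: 25.63
position: [0.4899, 0.0025, 0.1103]
tool_rot: [[0.11, 0.994, -0.0], [0.994, -0.11, -0.0], [-0.0, -0.0, -1.0]]
ft_force: [1.8, 0.4, -0.1]
grip_width: -0.0001
```

>>> {"method": "jog_arm", "body": {"travel": [[-0.0003,-0.0025,0],[-0.0003,-0.0025,0],[-0.0003,-0.0025,0],[-0.0003,-0.0025,0],[-0.0003,-0.0025,0],[-0.0003,-0.0025,0],[-0.0003,-0.0025,0],[-0.0003,-0.0025,0],[-0.0003,-0.0025,0],[-0.0003,-0.0025,0],[-0.0003,-0.0025,0],[-0.0002,-0.002,0],[-0.0002,-0.0015,0],[-0.0002,-0.0015,0],[-0.0001,-0.001,0],[0,0,0],[0,0,0]], "dr": [[0,0,0],[0,0,0],[0,0,0],[0,0,0],[0,0,0],[0,0,0],[0,0,0],[0,0,0],[0,0,0],[0,0,0],[0,0,0],[0,0,0],[0,0,0],[0,0,0],[0,0,0],[0,0,0],[0,0,0]]}}

```text
time_s: 27.05
position: [0.486, -0.0307, 0.1104]
tool_rot: [[0.11, 0.994, -0.0], [0.994, -0.11, -0.0], [-0.0, -0.0, -1.0]]
ft_force: [0.7, 1.2, -0.3]
grip_width: -0.0003
```

```bash
python3 - <<'E'
from h import *
print(observe()['position'],observe()['ft_force'])
save('side','side18.png');save('scene','scene18.png')
b=cv2.imread('pics/side18.png')[110:230,260:400];d=cv2.imread('pics/scene18.png')[150:270,270:410]
cv2.imwrite('pics/c24.png',np.hstack([cv2.resize(x,(390,330),interpolation=2) for x in (b,d)]))
E
```

```text
[ 0.48603565 -0.03067257  0.11037866] [ 0.69927238  1.24212835 -0.32083304]
```

View pics/c24.png

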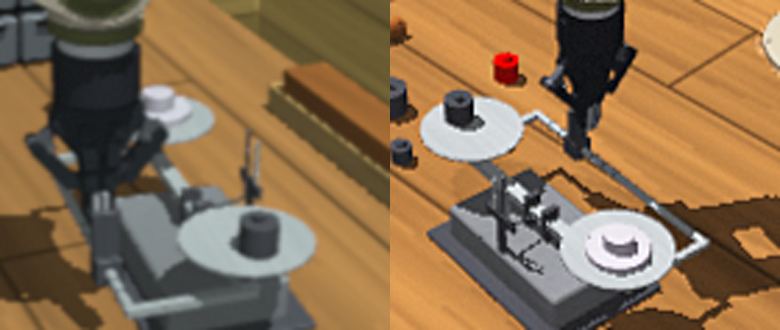

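>>> {"method": "jog_arm", "body": {"travel": [[-0.0001,-0.001,0],[-0.0002,-0.0015,0],[-0.0002,-0.0015,0],[-0.0001,-0.001,0],[0,0,0],[0.0005,0.005,0],[0.001,0.01,0],[0,0,0],[0,0,0],[0,0,0],[0,0,0],[0,0,0],[0,0,0],[0,0,0],[0,0,0],[0,0,0],[0,0,0]], "dr": [[0,0,0],[0,0,0],[0,0,0],[0,0,0],[0,0,0],[0,0,0],[0,0,0],[0,0,0],[0,0,0],[0,0,0],[0,0,0],[0,0,0],[0,0,0],[0,0,0],[0,0,0],[0,0,0],[0,0,0]]}}

```text
time_s: 28.57
position: [0.487, -0.0205, 0.1103]
tool_rot: [[0.11, 0.994, -0.0], [0.994, -0.11, 0.0], [0.0, -0.0, -1.0]]
ft_force: [-0.3, 0.2, -0.3]
grip_width: 0.0
```

```bash
python3 - <<'E'
from h import *
print(observe()['position'],observe()['ft_force'])
save('side','side19.png');save('scene','scene19.png');save('wrist','wrist19.png');pans(['side0.png','side11.png','side19.png'])
b=cv2.imread('pics/side19.png')[110:230,260:400];d=cv2.imread('pics/scene19.png')[150:270,270:410]
cv2.imwrite('pics/c25.png',np.hstack([cv2.resize(x,(390,330),interpolation=2) for x in (b,d)]))
E
```

```text
[ 0.48695662 -0.02052852  0.11031987] [-0.3150581   0.1568245  -0.28004672]
side0.png [[295, 146, 42, 22, 584], [302, 178, 72, 36, 1423]]
side11.png [[295, 140, 40, 21, 414], [314, 186, 59, 27, 814]]
side19.png [[310, 143, 27, 22, 346], [301, 178, 73, 36, 1250]]
```

View pics/c25.png

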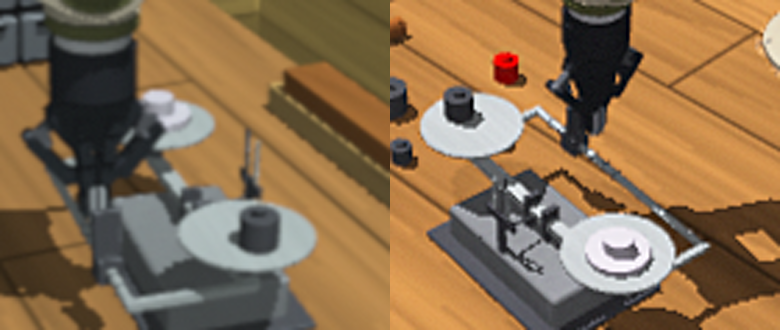

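View pics/wrist19.png

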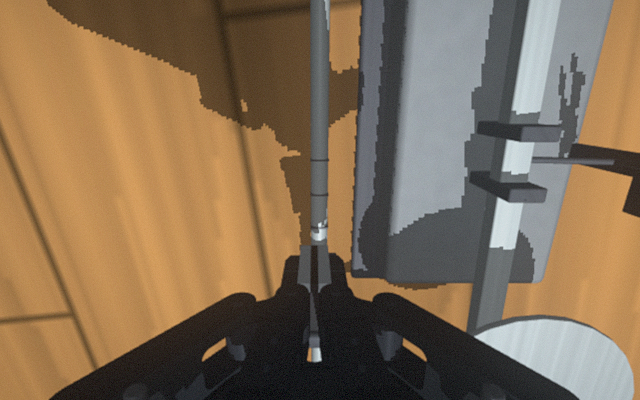

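```bash
cat >> h.py <<'E'
def edge(fn,cols,r0,r1):
    # lower (front) edge of a pan: steepest fall of brightness down the column, subpixel
    g=cv2.cvtColor(cv2.imread('pics/'+fn),cv2.COLOR_BGR2GRAY).astype(float); o=[]
    for c in cols:
        d=-np.diff(g[r0:r1,c]); k=int(np.argmax(d)); w=np.clip(d[max(0,k-1):k+2],0,None)
        o.append(r0+.5+np.sum(np.arange(max(0,k-1),k-1+1+len(w)-1)[:len(w)]*w)/w.sum())
    return np.round(o,2)
E
python3 - <<'E'
from h import *
for f in ['side0.png','side5.png','side14.png','side15.png','side16.png','side11.png','side18.png','side19.png']:
    print(f,edge(f,range(345,370,4),195,222),edge(f,range(322,334,3),156,172))
E
```

```text
side0.png [203.43 203.75 203.71 202.75 201.65 200.67 198.43] [158.6  157.53 165.29 164.29]
side5.png [203.47 203.74 204.39 207.76 201.67 200.64 198.46] [165.59 157.55 165.27 164.31]
side14.png [203.85 204.12 205.26 208.24 212.21 216.38 220.41] [158.64 157.58 165.29 164.3 ]
side15.png [203.49 203.74 203.75 207.79 201.62 200.65 198.46] [158.57 157.57 165.28 164.31]
side16.png [203.48 203.74 204.41 202.73 201.67 200.65 198.52] [158.61 157.59 165.31 164.28]
side11.png [211.69 212.12 212.23 211.46 210.52 208.66 206.46] [158.82 158.69 158.31 157.28]
side18.png [209.7  210.09 210.18 209.51 208.18 206.71 204.45] [161.26 160.67 159.76 158.52]
side19.png [207.69 208.11 208.29 207.68 206.45 204.58 202.57] [162.65 162.48 161.61 160.35]
```

Right-pan front edge is 207.7, against 203.5 at the left stop and about 209.3 at level: still about 10 g light. Pushing 6 mm more, then remeasuring.

>>> {"method": "jog_arm", "body": {"travel": [[-0.0005,-0.005,0],[-0.0005,-0.005,0],[-0.0002,-0.002,0],[-0.0001,-0.001,0],[-0.0001,-0.001,0],[-0.0001,-0.001,0],[-0.0002,-0.0015,0],[-0.0002,-0.0015,0],[-0.0002,-0.0015,0],[-0.0001,-0.001,0],[-0.0001,-0.0005,0],[0,0,0],[0,0,0]], "dr": [[0,0,0],[0,0,0],[0,0,0],[0,0,0],[0,0,0],[0,0,0],[0,0,0],[0,0,0],[0,0,0],[0,0,0],[0,0,0],[0,0,0],[0,0,0]]}}

```text
time_s: 29.8
position: [0.4847, -0.0417, 0.1104]
tool_rot: [[0.11, 0.994, 0.0], [0.994, -0.11, -0.0], [-0.0, 0.0, -1.0]]
ft_force: [0.6, 1.4, -0.1]
grip_width: 0.0003
```

>>> {"method": "jog_arm", "body": {"travel": [[0.0003,0.003,0],[0.0005,0.005,0],[0.0005,0.005,0],[0,0,0],[0,0,0],[0,0,0],[0,0,0],[0,0,0],[0,0,0],[0,0,0],[0,0,0],[0,0,0],[0,0,0],[0,0,0],[0,0,0]], "dr": [[0,0,0],[0,0,0],[0,0,0],[0,0,0],[0,0,0],[0,0,0],[0,0,0],[0,0,0],[0,0,0],[0,0,0],[0,0,0],[0,0,0],[0,0,0],[0,0,0],[0,0,0]]}}

```text
time_s: 31.05
position: [0.486, -0.0285, 0.1103]
tool_rot: [[0.11, 0.994, -0.0], [0.994, -0.11, 0.0], [0.0, -0.0, -1.0]]
ft_force: [0.2, -0.7, 0.4]
grip_width: -0.0001
```

```bash
python3 - <<'E'
from h import *
print(observe()['position'],observe()['ft_force'])
save('side','side20.png');save('scene','scene20.png')
for f in ['side0.png','side19.png','side20.png','side11.png']:
    print(f,edge(f,range(345,370,4),195,222),edge(f,range(322,334,3),156,172))
b=cv2.imread('pics/side20.png')[150:200,330:370];d=cv2.imread('pics/scene20.png')[200:255,290:340]
cv2.imwrite('pics/c26.png',np.hstack([cv2.resize(x,(390,470),interpolation=2) for x in (b,d)]))
E
```

```text
[ 0.48597834 -0.02850866  0.11031057] [ 0.23441602 -0.73346515  0.37815966]
side0.png [203.43 203.75 203.71 202.75 201.65 200.67 198.43] [158.6  157.53 165.29 164.29]
side19.png [207.69 208.11 208.29 207.68 206.45 204.58 202.57] [162.65 162.48 161.61 160.35]
side20.png [208.7  209.24 209.35 208.64 207.38 205.78 203.45] [161.79 161.59 160.59 159.72]
side11.png [211.69 212.12 212.23 211.46 210.52 208.66 206.46] [158.82 158.69 158.31 157.28]
```

View pics/c26.png

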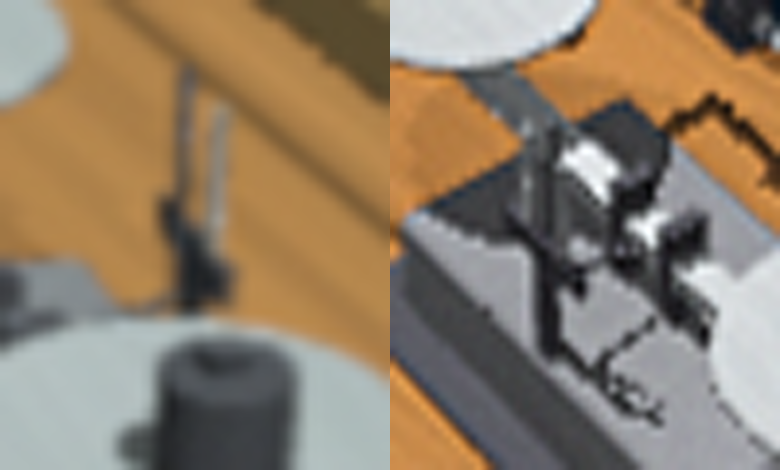

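```bash
python3 - <<'E'
from h import *
np.set_printoptions(precision=4,suppress=True)
W=load('wrist0.png')
for p in [(738,145),(718,222),(732,155)]:
    print([onz(W,180+p[0]/2.6,130+p[1]/2.6,z) for z in (.12,.15)])
S=load('side20.png');C=load('scene20.png')
print(tri(S,(330+185/9.75,150+65/9.4),C,(290+(545-390)/7.8,200+130/8.55)))
E
```

```text
[array([0.6746, 0.0109, 0.12  ]), array([0.6597, 0.0188, 0.15  ])]
[array([ 0.6718, -0.0155,  0.12  ]), array([ 0.6573, -0.0045,  0.15  ])]
[array([0.6731, 0.0075, 0.12  ]), array([0.6585, 0.0159, 0.15  ])]
(array([0.6575, 0.0075, 0.1554]), np.float64(0.003048760462401657))
```

To read the beam finely, I lift and put the wrist camera straight above the pointer and rods (about x 0.657, y 0.007).

>>> {"method": "jog_arm", "body": {"travel": [[0,0,0.03],[0,0,0.035],[0,0,0.035],[0.027,-0.007,0],[0.027,-0.007,0],[0.027,-0.007,0],[0.027,-0.007,0],[0.027,-0.007,0],[0.0275,-0.0065,0],[0,0,-0.02],[0,0,-0.015],[0,0,0],[0,0,0],[0,0,0]], "dr": [[0,0,0],[0,0,0],[0,0,0],[0,0,0],[0,0,0],[0,0,0],[0,0,0],[0,0,0],[0,0,0],[0,0,0],[0,0,0],[0,0,0],[0,0,0],[0,0,0]]}}

```text
time_s: 32.32
position: [0.6487, -0.07, 0.1765]
tool_rot: [[0.11, 0.994, 0.001], [0.994, -0.11, -0.0], [-0.0, 0.001, -1.0]]
ft_force: [-0.3, -0.4, -0.8]
grip_width: 0.0002
```

```bash
python3 - <<'E'
from h import *
im=save('wrist','wrist20.png');print(observe()['position'],-im['R'].T@im['t'])
b=cv2.imread('pics/wrist20.png')[130:270,230:400]
cv2.imwrite('pics/c27.png',cv2.resize(b,None,fx=4.2,fy=4.2,interpolation=2))
E
```

```text
[ 0.64878772 -0.07005869  0.17678596] [0.65642867 0.00733837 0.31876841]
```

View pics/c27.png

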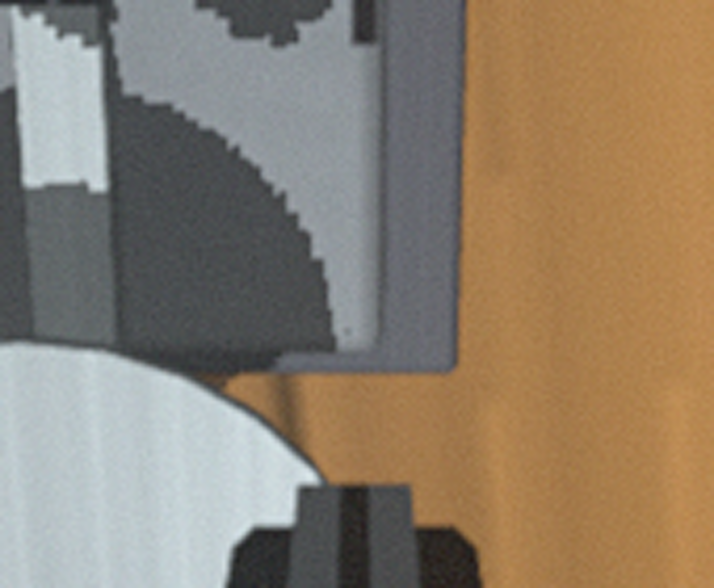

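View pics/wrist20.png

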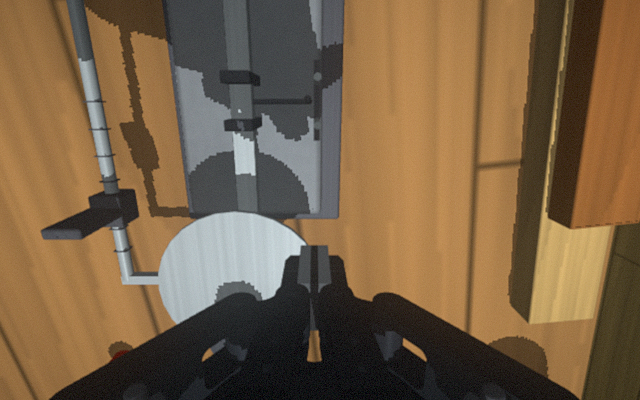

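```bash
python3 - <<'E'
from h import *
b=cv2.imread('pics/wrist20.png')[30:120,260:370]
cv2.imwrite('pics/c28.png',cv2.resize(b,None,fx=6,fy=6,interpolation=2))
print(load('wrist20.png')['R'])
E
```

```text
[[ 0.99406276 -0.10879903  0.00141728]
 [-0.10409677 -0.94714687  0.30344136]
 [-0.03167175 -0.30178729 -0.95284906]]
```

View pics/c28.png

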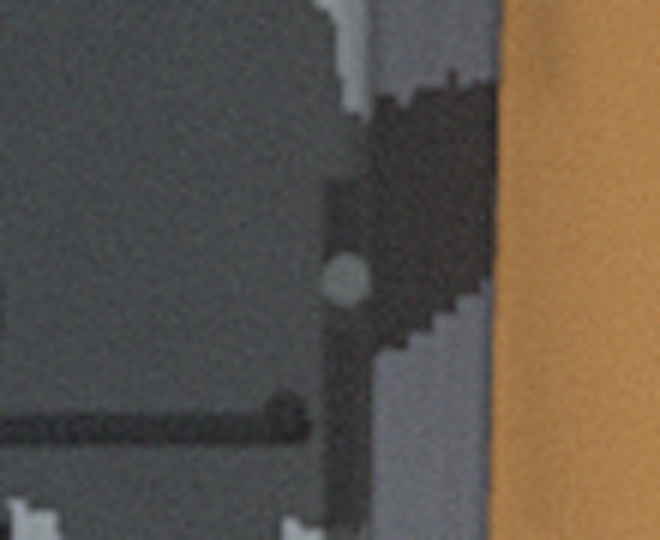

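```bash
python3 - <<'E'
from h import *
b=cv2.imread('pics/wrist20.png')[50:150,280:360]
b=cv2.convertScaleAbs(b,alpha=1.8,beta=-40)
cv2.imwrite('pics/c29.png',cv2.resize(b,None,fx=6,fy=6,interpolation=2))
E
```

```text
(no output)
```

View pics/c29.png

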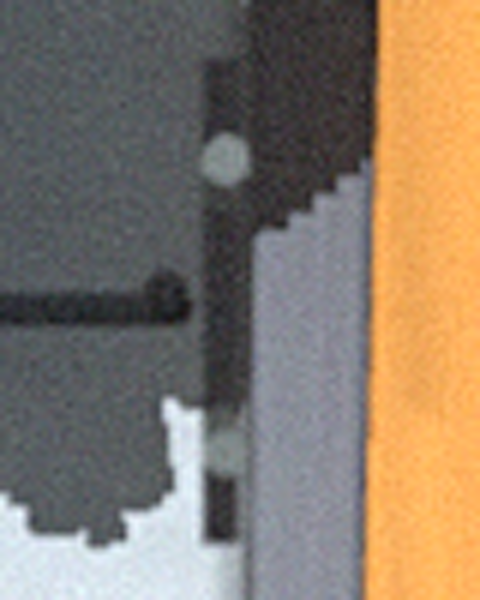

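```bash
python3 - <<'E'
from h import *
np.set_printoptions(precision=4,suppress=True)
A=load('wrist0.png');B=load('wrist20.png')
for n,a,b in [('r1',(738,145),(227,159)),('r2',(718,222),(227,449))]:
    print(n,tri(A,(180+a[0]/2.6,130+a[1]/2.6),B,(280+b[0]/6,50+b[1]/6)))
for z in (.13,.14,.15): print(z,onz(A,180+733/2.6,130+155/2.6,z),onz(B,280+165/6,50+284/6,z),onz(B,280+165/6,50+307/6,.1))
g=cv2.cvtColor(cv2.imread('pics/wrist20.png'),cv2.COLOR_BGR2GRAY)
print(g[92:106,302:314])
b=cv2.imread('pics/wrist0.png')[170:225,420:475];cv2.imwrite('pics/c30.png',cv2.resize(b,None,fx=9,fy=9,interpolation=2))
E
```

```text
r1 (array([0.6599, 0.0189, 0.1499]), np.float64(0.0003086945907586596))
r2 (array([ 0.6575, -0.0046,  0.1497]), np.float64(3.57736861358485e-05))
0.13 [0.6686 0.0103 0.13  ] [0.6533 0.01   0.13  ] [0.6525 0.008  0.1   ]
0.14 [0.6636 0.0131 0.14  ] [0.6535 0.0099 0.14  ] [0.6525 0.008  0.1   ]
0.15 [0.6587 0.0159 0.15  ] [0.6536 0.0097 0.15  ] [0.6525 0.008  0.1   ]
[[73 72 74 73 70 71 70 71 70 74 71 68]
 [70 75 76 73 70 76 73 66 68 71 74 67]
 [74 71 71 73 63 68 70 73 70 72 71 65]
 [77 73 76 66 59 58 54 64 72 73 68 63]
 [68 74 67 53 49 52 50 51 60 66 78 65]
 [73 70 54 49 42 45 51 51 52 69 72 69]
 [62 64 53 50 47 53 52 37 44 62 75 68]
 [55 55 49 44 44 54 48 44 49 63 71 66]
 [50 51 49 47 42 46 48 44 37 44 63 66]
 [49 48 53 42 42 47 49 42 37 45 66 68]
 [48 44 48 43 42 38 39 37 36 51 71 70]
 [49 48 48 43 46 41 39 47 49 61 75 68]
 [65 64 61 62 63 63 64 64 65 73 77 75]
 [75 74 73 74 74 77 78 72 71 75 77 68]]
```

View pics/c30.png

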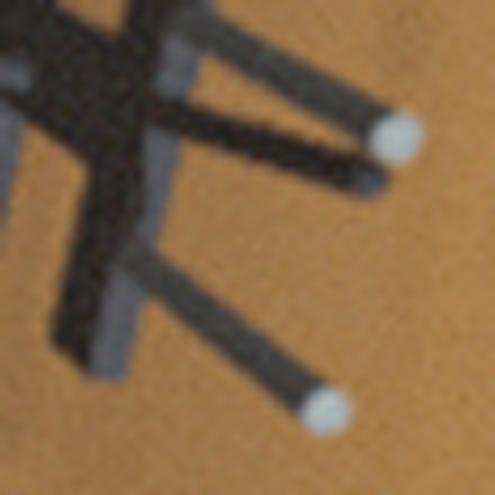

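Rod tips triangulate well (z 0.150, spacing 24 mm). Pointer tip is at row 98.2 against midway 100.15, at about 0.6 px/g: still about 3 g light, and the side view also says 2.3–3.3 g. Going back to push 3 mm more.

>>> {"method": "jog_arm", "body": {"travel": [[0,0,0.02],[0,0,0.015],[-0.027,0.007,0],[-0.027,0.007,0],[-0.027,0.007,0],[-0.027,0.007,0],[-0.027,0.007,0],[-0.0275,0.0065,0],[0,0,0],[0,0,-0.035],[0,0,-0.035],[0,0,-0.02],[0,0,-0.01],[0,0,0],[0,0,0]], "dr": [[0,0,0],[0,0,0],[0,0,0],[0,0,0],[0,0,0],[0,0,0],[0,0,0],[0,0,0],[0,0,0],[0,0,0],[0,0,0],[0,0,0],[0,0,0],[0,0,0],[0,0,0]]}}

```text
time_s: 33.62
position: [0.4867, -0.0287, 0.1111]
tool_rot: [[0.11, 0.994, 0.001], [0.994, -0.11, -0.0], [-0.0, 0.001, -1.0]]
ft_force: [-0.4, -0.5, 0.8]
grip_width: 0.0003
```

>>> {"method": "jog_arm", "body": {"travel": [[-0.0005,-0.005,0],[-0.0004,-0.004,0],[-0.0002,-0.002,0],[-0.0001,-0.001,0],[-0.0001,-0.001,0],[-0.0001,-0.001,0],[-0.0001,-0.001,0],[-0.0001,-0.001,0],[0,0,0],[0,0,0]], "dr": [[0,0,0],[0,0,0],[0,0,0],[0,0,0],[0,0,0],[0,0,0],[0,0,0],[0,0,0],[0,0,0],[0,0,0]]}}

```text
time_s: 34.45
position: [0.4844, -0.0445, 0.1103]
tool_rot: [[0.11, 0.994, -0.0], [0.994, -0.11, 0.0], [-0.0, -0.0, -1.0]]
ft_force: [1.4, 1.4, -0.0]
grip_width: -0.0004
```

>>> {"method": "jog_arm", "body": {"travel": [[0.0003,0.003,0],[0.0005,0.005,0],[0.0008,0.008,0],[0,0,0.03],[0,0,0.035],[0,0,0.035],[0.027,-0.007,0],[0.027,-0.007,0],[0.027,-0.007,0],[0.027,-0.007,0],[0.027,-0.007,0],[0.0275,-0.0065,0],[0,0,-0.02],[0,0,-0.015],[0,0,0],[0,0,0],[0,0,0],[0,0,0]], "dr": [[0,0,0],[0,0,0],[0,0,0],[0,0,0],[0,0,0],[0,0,0],[0,0,0],[0,0,0],[0,0,0],[0,0,0],[0,0,0],[0,0,0],[0,0,0],[0,0,0],[0,0,0],[0,0,0],[0,0,0],[0,0,0]]}}

```text
time_s: 35.95
position: [0.6488, -0.0698, 0.1768]
tool_rot: [[0.11, 0.994, 0.002], [0.994, -0.11, -0.001], [-0.0, 0.002, -1.0]]
ft_force: [0.2, -0.3, -0.3]
grip_width: -0.0
```

```bash
python3 - <<'E'
from h import *
np.set_printoptions(precision=4,suppress=True,linewidth=200)
im=save('wrist','wrist21.png');print(observe()['position'],-im['R'].T@im['t']);save('side','side21.png')
for f in ['side0.png','side19.png','side20.png','side21.png','side11.png']:
    print(f,edge(f,range(345,370,4),195,222),edge(f,range(322,334,3),156,172))
d=-im['R'][:,2];f,cx,cy=K(im);print('nadir',cx+f*d[0]/d[2],cy+f*d[1]/d[2])
b=cv2.imread('pics/wrist21.png')[50:150,280:360]
b=cv2.convertScaleAbs(b,alpha=1.8,beta=-40)
cv2.imwrite('pics/c31.png',cv2.resize(b,None,fx=6,fy=6,interpolation=2))
g=cv2.cvtColor(im['color'],cv2.COLOR_RGB2GRAY);print(g[92:108,300:314]);print(g[68:84,312:324]);print(g[114:134,312:324])
E
```

```text
[ 0.6487 -0.0699  0.1767] [0.6564 0.0076 0.3191]
side0.png [203.43 203.75 203.71 202.75 201.65 200.67 198.43] [158.6  157.53 165.29 164.29]
side19.png [207.69 208.11 208.29 207.68 206.45 204.58 202.57] [162.65 162.48 161.61 160.35]
side20.png [208.7  209.24 209.35 208.64 207.38 205.78 203.45] [161.79 161.59 160.59 159.72]
side21.png [209.25 209.29 209.46 209.33 207.78 206.35 204.13] [170.13 165.61 168.   169.9 ]
side11.png [211.69 212.12 212.23 211.46 210.52 208.66 206.46] [158.82 158.69 158.31 157.28]
nadir 313.14468408638226 101.47616035091468
[[70 66 71 71 74 66 76 76 72 72 74 68 68 64]
 [73 76 70 77 71 70 68 73 72 68 77 70 74 57]
 [67 72 67 71 70 67 73 75 70 71 70 71 75 63]
 [71 71 71 72 73 73 71 75 72 73 73 72 68 64]
 [73 74 75 79 72 72 66 66 70 69 72 76 74 60]
 [75 74 69 77 74 69 56 56 63 65 74 75 73 69]
 [73 70 67 60 60 54 53 45 45 49 56 74 78 62]
 [63 59 56 52 53 49 44 54 54 44 41 60 80 62]
 [50 45 45 44 36 49 48 56 53 46 44 59 68 69]
 [46 51 48 48 43 44 54 50 52 46 48 55 68 68]
 [45 47 49 44 41 46 49 47 40 43 39 55 70 62]
 [46 38 49 48 46 43 46 42 38 42 44 63 76 63]
 [52 52 
[... 1310 characters left out ...]
 71  70  68  70  83  93  78  92  98]
 [149 111  73  70  73  80  75  81  86  82  94 102]
 [146 112  82  79  90  91  88  85  86  81  97 105]
 [147 111  89  97  98  97  91  95  91  84  94 105]
 [148 120  92  96  97  96  97  97  93  84  92  97]
 [146 116  96  96  96  96  97  94  94  89  94 104]
 [148 116  97  94  89  98  95  97  94  85  95 103]
 [152 110  96  94  94  97  98  98  90  86  90 105]
 [151 110  73  89  95  97  97  99  94  80  92 105]
 [150 112  65  69  78  79  79  96  91  84  91 102]
 [147 109  60  53  65  53  55  88  86  84  93 100]
 [156 112  63  57  48  49  51  88  92  81  94 106]
 [151 115  67  51  56  49  56  82  89  82  94 101]
 [150 108  61  48  54  55  52  88  94  80  96 106]]
```

View pics/c31.png

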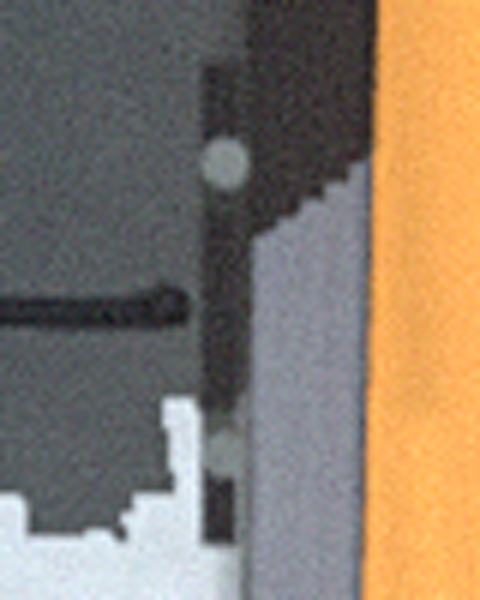

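Pointer tip is now about 0.7–1.2 px (1–2 g) short of midway (101.15); the side view says level within about 1.5 g. One last 1 mm push, then checking again.

>>> {"method": "jog_arm", "body": {"travel": [[0,0,0.02],[0,0,0.015],[-0.027,0.007,0],[-0.027,0.007,0],[-0.027,0.007,0],[-0.027,0.007,0],[-0.027,0.007,0],[-0.0275,0.0065,0],[0,0,0],[0,0,-0.035],[0,0,-0.035],[0,0,-0.02],[0,0,-0.01],[0,0,0],[0,0,0]], "dr": [[0,0,0],[0,0,0],[0,0,0],[0,0,0],[0,0,0],[0,0,0],[0,0,0],[0,0,0],[0,0,0],[0,0,0],[0,0,0],[0,0,0],[0,0,0],[0,0,0],[0,0,0]]}}

```text
time_s: 37.3
position: [0.4865, -0.0287, 0.1107]
tool_rot: [[0.11, 0.994, 0.0], [0.994, -0.11, -0.0], [-0.0, 0.0, -1.0]]
ft_force: [-0.2, -0.6, 0.7]
grip_width: 0.0003
```

>>> {"method": "jog_arm", "body": {"travel": [[-0.0005,-0.005,0],[-0.0004,-0.004,0],[-0.0003,-0.003,0],[-0.0002,-0.002,0],[-0.0001,-0.001,0],[-0.0001,-0.001,0],[-0.0001,-0.001,0],[0,0,0],[0,0,0]], "dr": [[0,0,0],[0,0,0],[0,0,0],[0,0,0],[0,0,0],[0,0,0],[0,0,0],[0,0,0],[0,0,0]]}}

```text
time_s: 38.05
position: [0.4843, -0.0454, 0.1103]
tool_rot: [[0.11, 0.994, -0.0], [0.994, -0.11, 0.0], [0.0, -0.0, -1.0]]
ft_force: [1.2, 1.5, -0.8]
grip_width: -0.0
```

>>> {"method": "jog_arm", "body": {"travel": [[0.0003,0.003,0],[0.0005,0.005,0],[0.0009,0.009,0],[0,0,0.03],[0,0,0.035],[0,0,0.035],[0.027,-0.007,0],[0.027,-0.007,0],[0.027,-0.007,0],[0.027,-0.007,0],[0.027,-0.007,0],[0.0275,-0.0065,0],[0,0,-0.02],[0,0,-0.015],[0,0,0],[0,0,0],[0,0,0],[0,0,0]], "dr": [[0,0,0],[0,0,0],[0,0,0],[0,0,0],[0,0,0],[0,0,0],[0,0,0],[0,0,0],[0,0,0],[0,0,0],[0,0,0],[0,0,0],[0,0,0],[0,0,0],[0,0,0],[0,0,0],[0,0,0],[0,0,0]]}}

```text
time_s: 39.55
position: [0.6488, -0.0698, 0.1768]
tool_rot: [[0.11, 0.994, 0.002], [0.994, -0.11, -0.001], [-0.0, 0.002, -1.0]]
ft_force: [-0.2, -0.3, 0.0]
grip_width: 0.0002
```

```bash
python3 - <<'E'
from h import *
np.set_printoptions(precision=4,suppress=True,linewidth=200)
im=save('wrist','wrist22.png');print(observe()['position']);save('side','side22.png')
for f in ['side0.png','side20.png','side21.png','side22.png']:
    print(f,edge(f,range(345,370,4),195,222))
b=cv2.imread('pics/wrist22.png')[50:150,280:360]
b=cv2.convertScaleAbs(b,alpha=1.8,beta=-40)
cv2.imwrite('pics/c32.png',cv2.resize(b,None,fx=6,fy=6,interpolation=2))
g=cv2.cvtColor(im['color'],cv2.COLOR_RGB2GRAY);print(g[94:107,300:314]);print(g[70:84,314:321].mean(1));print(g[117:134,315:319].mean(1))
E
```

```text
[ 0.6487 -0.0698  0.1767]
side0.png [203.43 203.75 203.71 202.75 201.65 200.67 198.43]
side20.png [208.7  209.24 209.35 208.64 207.38 205.78 203.45]
side21.png [209.25 209.29 209.46 209.33 207.78 206.35 204.13]
side22.png [209.16 209.52 209.62 209.39 207.8  206.45 204.38]
[[77 69 76 68 75 67 72 78 64 73 70 68 66 62]
 [66 73 67 75 73 71 74 75 74 73 73 72 73 64]
 [68 72 77 72 71 76 71 67 72 76 72 70 72 60]
 [73 72 73 68 72 71 71 64 65 71 71 69 73 60]
 [76 71 71 71 67 66 53 51 52 61 66 69 78 66]
 [67 64 61 61 56 50 46 50 50 45 59 70 72 63]
 [49 45 51 50 49 46 51 44 47 52 44 57 71 67]
 [49 46 42 48 42 45 43 50 48 40 46 45 69 58]
 [52 45 49 47 45 47 47 56 49 47 41 51 69 62]
 [42 45 45 39 39 45 51 40 39 43 43 61 79 62]
 [49 56 52 50 57 55 50 40 40 45 50 75 77 66]
 [68 70 70 71 69 70 65 58 61 64 73 75 75 62]
 [74 80 74 72 73 73 78 71 76 76 75 75 75 66]]
[52.     51.8571 57.5714 76.4286 94.4286 97.     97.1429 97.7143 98.7143 93.1429 86.1429 70.5714 59.7143 58.2857]
[55.   65.   69.   70.   74.25 84.   97.25 96.   94.   94.75 97.5  92.25 78.5  58.25 52.25 50.75 52.5 ]
```

View pics/c32.png

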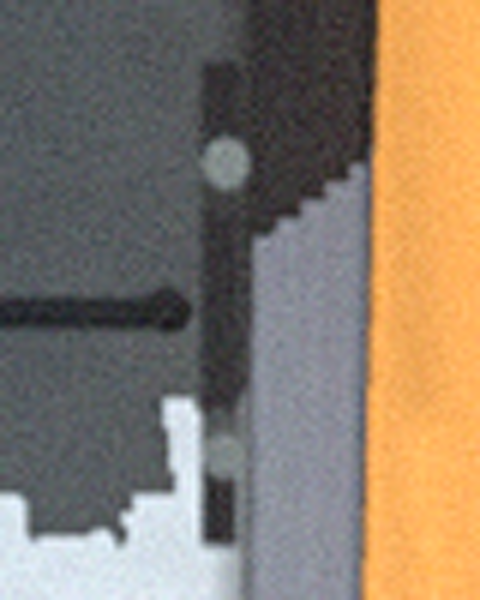

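The pointer tip now spans rows 97.4–105.3 (centre about 101.3) against midway at 101.2: level within about 0.5 g. Lifting clear for a last look.

>>> {"method": "jog_arm", "body": {"travel": [[0,0,0.02],[0,0,0.03],[0,0,0.03],[0,0,0.02],[0,0,0],[0,0,0],[0,0,0],[0,0,0],[0,0,0],[0,0,0],[0,0,0],[0,0,0]], "dr": [[0,0,0],[0,0,0],[0,0,0],[0,0,0],[0,0,0],[0,0,0],[0,0,0],[0,0,0],[0,0,0],[0,0,0],[0,0,0],[0,0,0]]}}

```text
time_s: 40.65
position: [0.6485, -0.07, 0.275]
tool_rot: [[0.11, 0.994, -0.0], [0.994, -0.11, 0.0], [0.0, -0.001, -1.0]]
ft_force: [0.1, 0.3, 0.1]
grip_width: 0.0001
```

```bash
python3 - <<'E'
from h import *
save('side','side23.png');save('scene','scene23.png')
for f in ['side22.png','side23.png']: print(f,edge(f,range(345,370,4),195,222))
b=cv2.imread('pics/side23.png')[120:310,250:420];d=cv2.imread('pics/scene23.png')[150:280,240:400]
cv2.imwrite('pics/c33.png',np.hstack([cv2.resize(x,(390,400),interpolation=2) for x in (b,d)]))
E
```

```text
side22.png [209.16 209.52 209.62 209.39 207.8  206.45 204.38]
side23.png [209.15 209.51 209.62 209.42 207.83 206.5  204.38]
```

View pics/c33.png

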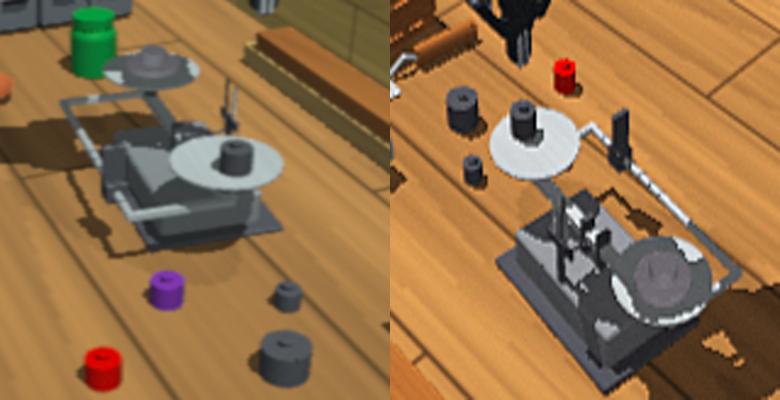

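The 200 g stands on the right pan, the 100 g and 500 g are on the board, and the flange is in place. The beam did not move over the last second, and the robot touches nothing. Handing in.

```bash
python3 -c "
from rig import close_job
print(close_job())"
```

```text
the job is handed in; nothing more can be done
None
```

The flange balances against the 200 g weight plus the rider, which I pushed about 88 mm from where it started, so it weighs roughly 290 g. I handed the job in at about 41 s.

- **Weights:** I put the 200 g weight upright on the right pan, then tried the 100 g as well. With both on, the beam tipped right by roughly 12–16 g, so I put the 100 g back upright close to its old place on the board. The 500 g weight and the other things were not touched.
- **Rider:** I pushed it with shut jaws in four gentle pushes. The wrist force read no more than about 2 N at the end of each push.
- **Last checks:** From above, the pointer tip was at row 101.3, with midway between the rods at 101.2, so it is level to about 0.5 g. The side view agreed to within about 1.5 g, and the pan edge did not move over the last second.
- **Disagreements:** The first estimate, from the pan height with 300 g on, gave 84 mm of rider travel, but the balance came at about 88 mm. The wrist force while pushing was often below the 2.5 N that should move the rider, so those readings are rough.
- **Not measured:** I checked by eye only that the flange had not shifted.

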